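# Clear the finished bead pictures into the desk drawer

### The arm

A 6-joint arm with a two-finger parallel gripper is mounted at the origin on the work surface. World frame = base frame: x ahead of the robot, y to its left, z up, the work surface at z = 0. Lengths are in mm, angles in degrees, forces in N, time in s.
With the tool pointing down it reaches from about 300 to 850 mm from the base axis. Payload 4.2 kg.
Tool frame: the origin (TCP) lies midway between the tips of the shut fingers; the grasp point (between the pads) lies 19 mm behind it; z points along the fingers, x is the direction in which the jaws open and shut, and the axes are right-handed (so a half turn about z gives the same grasp; the last joint's range is limited). The gripper opens to 91 mm and grips with 3 to 60 N. Pads are 32 mm wide; open, the fingers measure 118 mm over their backs; the gripper's body (76 mm by 178 mm) begins 60 mm behind the grasp point.
Start: joints at [72.078, 18.312, 89.639, -0, 72.044, -1.146], TCP at [165.967, 550.544, 213.976] pointing down, gripper open.
Joint ranges: [-177.97, 177.97], [-48.28, 115.42], [12.27, 149.76], [-77.06, 257.06], [2.81, 150.46], [-146.56, 146.56]. Speed limits (degrees/s): [147.25, 147.25, 180, 180, 180, 180].

### API

Orientations are given as [roll, pitch, yaw] about the fixed x, y, z axes, in that order (R = Rz(yaw) Ry(pitch) Rx(roll)).
In Python, from workcell import monitor, vision, job, models gives the robot as it stands.
- The arm moves only by the shell command python3 -m creep 'ROWS' [FORCE]. ROWS is text: rows parted by semicolons, each of 7 numbers parted by spaces: the shift along the world's x, y, z in cm, then the turn, a rotation vector about the world's x, y, z in rad, then the gripper's target within -1 to 1 (shut at 1, half-way at 0, fully open at -1). In form: tx ty tz ax ay az hand; .... A call has 1 to 12 rows; each row shifts and turns the pose as measured when the row begins; what a row does not reach is not made up. A row lasts 1/12 s, in which the tool goes at most 41.7 mm and 7.16 degrees, less where a joint would pass 70% of its speed; a pose out of reach is approached as far as the arm can. A call is refused whole if a number of a shift passes 4.17 or a number of a turn 0.125, either way. A call with a gripper value outside its range is refused whole. The fingers move at their own pace and stop on an object; FORCE is the grip in N (left out, the last holds). Time passes only in rows, so rows that do not move let the fingers close. It gives the time, the measured TCP pose, the force and the opening at its end, in the units of the state.
- monitor.state(): the state, without advancing time (a new reading comes with each control period).
- vision.grab_frame(name): name is "scene" or "top"; returns a dict with "img" (400x640x3 uint8, red, green, blue), "mtx" (3x3 intrinsics, pixels), "view" (4x4, takes a point from world to camera coordinates). Camera axes: x right, y down, z forward; pixel columns grow to the right and rows downward; lengths in mm; the calibration is good to about 2 mm. A picture is of the moment at which its call begins. There is no depth.
- job.job_done(): hands the job in, once; it reports no verdict.
Trained networks look in the newest picture that a camera, given by its name, has taken for a name from the list of things; names that differ only in an ending like _2 or _b are one class to them, and where a whole thing is asked for, a point or a joint stands for the part that bears it (a point fixed in the world has none). Each returns a list of dicts, best first, with "confidence" (0 to 1); they miss things now and then, are a little off and sometimes report something else, mostly with a low value. They report only what shows in the picture. A call takes as long as a camera call. They do not tell look-alikes from the thing itself.
- models.search_frame(camera, query): "rect" ([left, top, right, bottom] in pixels, round what is visible of it).
- models.mark_of(camera, query): "at" ([column, row] in pixels: a listed point, or the origin of a listed thing).
The state is a dict: "time_s": time; "qpos": joint angles; "qvel": joint speeds; "effort": joint torques, N m; "ee_pos": TCP position; "ee_rot": TCP orientation; "force": force on the tool from outside, world axes, zero at the start; "torque": the same for the moment, N m; "gripper_width": finger opening in mm.
Only numpy, scipy, OpenCV 4.12 (cv2) and the standard library are available. Lean on these libraries where they do the work, as an engineer would, in place of code of your own. Each camera call takes 0.05 s, during which the arm holds its last target.

### The job

Put the finished bead pictures away: pull open the top drawer of the desk unit, lift each picture off the aluminium cooling tray with the turner, a spatula (push it against the tray's raised back edge so that the blade slides under) and let it slide into the drawer, without your fingers touching the pictures. When all are in, stand the turner back on the middle of its cork pad and push the drawer fully shut; leave the jars, pegboard, sorting tray and beaker where they are.

Things in the scene. Friction and masses are not known exactly. Their poses are not given: they have to be found in the camera images.
- plaque_round: bead picture, round, diameter 92 mm, blue and white beads pressed into one rigid plastic plate 8 thick, 45 g, the lower 3 mm of its edge melted back by 4 so that a thin blade gets under it. Origin at the centre of its underside, z up. Absent in some runs (None). Too wide for the gripper
- plaque_hex: bead picture, hexagonal, 104 mm over the corners (which lie on its x axis and every 60 degrees) and 90 over the flats, blue and white beads pressed into one rigid plastic plate 8 thick, 45 g, the lower 3 mm of its edge melted back by 4 so that a thin blade gets under it. Origin at the centre of its underside, z up. Absent in some runs (None). Too wide for the gripper
- plaque_square: bead picture, square with cut corners, 90 x 90 mm along its x and y axes, blue and white beads pressed into one rigid plastic plate 8 thick, 45 g, the lower 3 mm of its edge melted back by 4 so that a thin blade gets under it. Origin at the centre of its underside, z up. Absent in some runs (None). Too wide for the gripper
- tray: fixed aluminium cooling sheet on the right, 250 mm deep (its x) and 360 wide (its y). Origin at the centre of its underside; x points away from the robot, z up. Floor 4 thick; a rim 3 thick stands up to z = 14 along the far (+x) edge and both sides; the near (-x) edge is open and flat. Two or three pictures lie side by side on it, near the far rim
- turner: turner, 130 g: steel blade 90 mm long (x -45 to 45), 70 wide (y), 1.5 thick, friction about 0.3 (others 0.6), straight front edge at x = 45. Behind it a neck rises to x = -60, z = 18, then a straight wooden handle, 18 wide (y), 20 deep, rises backwards at 30 degrees to x = -147, z = 68. Origin at the centre of the blade's underside. It stands by itself, blade flat on the pad
- turner_grip (a point): point on the handle's centre line, x = -108, z = 45 mm in the turner's frame (153 behind the front edge); axes as the turner's. Pinch the handle here across its 18 mm width (the turner's y)
- turner_tip (a point): middle of the blade's front edge, on its underside
- pad: fixed cork pad on which the turner stands, 130 mm (its x) x 100 (its y) x 4 thick; origin at the centre of its underside, between the tray and the drawer unit
- unit: fixed desk unit with two drawers one above the other, on the left, 260 mm deep (its x), 250 wide (its y), 150 high; origin at the centre of its underside; x points from the drawer fronts to the back, so the drawers slide out along -x towards the robot. A card stand, 110 high, is fixed on its top at x = 65 to 115
- unit_drawer0 (a joint): top drawer: 0 m when shut, grows as it slides out along the unit's -x, at most about 0.18; starts 0 to 0.03 out; it slides with about 1 N of friction and stays where it is left
- unit_drawer0_handle (a point): middle of the top drawer's handle: a round steel bar 11 mm thick, 120 long, parallel to the front (unit's y), its centre 35 out from the drawer's front face and 38 below the top of the unit; axes as the unit's; it moves with the drawer
- drawer_floor (a point): middle of the inner floor of the top drawer, axes as the unit's; moves with the drawer. Inside: 215 mm (x, -107 to 107) by 208 (y), 43 deep. The front panel (x = -128 to -113) stands up to 53 above the floor. When the drawer is out by d, about the front d of the inside is uncovered; the rest is under the unit's top
- jar_tall: bystander (sizes in mm): tall clear bead jar with a white lid, diameter 76, height 120, between the tray and the drawer unit towards the far side; origin at the centre of its underside
- jar_short: bystander (sizes in mm): short clear bead jar with a white lid, diameter 88, height 80, beyond the tray; origin at the centre of its underside
- pegboard: bystander (sizes in mm): empty white plastic pegboard, 120 x 120, 10 high over its pegs, on the table nearest the robot; origin at the centre of its underside
- sorter: bystander (sizes in mm): clear sorting tray with six compartments of beads, 120 x 170 x 35, on the near right; origin at the centre of its underside
- beaker: bystander (sizes in mm): white ceramic beaker with brushes, diameter 72, 170 high over the brushes, by the right side of the drawer unit; origin at the centre of its underside
Not all that is in view belongs to the job. There is more than one size of the pad; the one meant has the size given above.

How it is judged (in metres and radians):
On the way, in this order (a step that is already met when the one before it is completed fails the run):
1. the top drawer is pulled out by at least 120 mm (value of joint unit_drawer0 above 0.12 m), for 0.2 s.
2. every bead picture lies in the open top drawer (x of plaque_round in the frame of drawer_floor between -0.11 and 0.11 m and y of plaque_round in the frame of drawer_floor between -0.105 and 0.105 m and z of plaque_round in the frame of drawer_floor between -0.01 and 0.036 m and x of plaque_hex in the frame of drawer_floor between -0.11 and 0.11 m and y of plaque_hex in the frame of drawer_floor between -0.105 and 0.105 m and z of plaque_hex in the frame of drawer_floor between -0.01 and 0.036 m and x of plaque_square in the frame of drawer_floor between -0.11 and 0.11 m and y of plaque_square in the frame of drawer_floor between -0.105 and 0.105 m and z of plaque_square in the frame of drawer_floor between -0.01 and 0.036 m and value of joint unit_drawer0 above 0.08 m), for 0.3 s.
At the end, for the whole second after the job is handed in: Every bead picture present lies at rest inside the top drawer, wholly below its edge; the drawer is shut to within 6 mm; the turner stands released and at rest, blade flat on the cork pad (tilt under 0.12 rad), its blade's centre within 35 mm of the pad's centre (x of plaque_round in the frame of drawer_floor between -0.11 and 0.11 m and y of plaque_round in the frame of drawer_floor between -0.105 and 0.105 m and z of plaque_round in the frame of drawer_floor between -0.01 and 0.036 m and linear speed of each of plaque_round, plaque_hex, plaque_square, turner below 0.02 m/s and x of plaque_hex in the frame of drawer_floor between -0.11 and 0.11 m and y of plaque_hex in the frame of drawer_floor between -0.105 and 0.105 m and z of plaque_hex in the frame of drawer_floor between -0.01 and 0.036 m and x of plaque_square in the frame of drawer_floor between -0.11 and 0.11 m and y of plaque_square in the frame of drawer_floor between -0.105 and 0.105 m and z of plaque_square in the frame of drawer_floor between -0.01 and 0.036 m and value of joint unit_drawer0 below 0.006 m and horizontal distance between turner and pad below 0.035 m and angle between turner's own z axis and vertical below 0.12 rad and height (world z) of turner below 0.01 m); the robot touches nothing.
It fails at once if the fingers press on a bead picture (over 2 N) (contact force between the fingers and plaque_round above 2 N or contact force between the fingers and plaque_hex above 2 N or contact force between the fingers and plaque_square above 2 N).
It fails at once if a bystander (jar, pegboard, sorting tray, beaker) is shifted by more than 50 mm or knocked over (distance of any of jar_tall, jar_short, pegboard, sorter, beaker from where it was at the start of the episode above 0.05 m or angle between any of jar_tall, jar_short, pegboard, sorter, beaker's own z axis and vertical above 0.5 rad).
Of plaque_round, plaque_hex, plaque_square only 2 to 3 are there at a start; the rules pass over those that are not, and their reading is None.
At some moment in a run one of plaque_round, plaque_hex, plaque_square may be knocked a few centimetres aside while the robot is not near it.
It also fails if it takes over 210 s, if anything falls off the work surface, if the arm or the gripper's body presses on something with over 40 N, if the wrist force passes 120 N, or if a joint passes its speed limit or range.

## Working session

There is one attempt and no reset: what is moved stays moved. The work goes in short steps, Python scripts to look and compute and a shell command to move; the robot and the scene stay as the last step left them, time stands still between calls to the robot, and variables do not carry over. Pictures are saved under pics/ and viewed, and the job is handed in when it is done.

```bash
ls; mkdir -p pics; python3 - <<'E'
from workcell import monitor, vision, models
import cv2
print(monitor.state())
for c in ("scene","top"):
    f=vision.grab_frame(c); cv2.imwrite(f"pics/{c}0.png",f["img"][:,:,::-1]); print(c,f["mtx"].tolist(),f["view"].round(3).tolist())
E
```

```text
pics
{'time_s': 0.0, 'qpos': array([ 7.20808385e+01,  1.83521665e+01,  8.97072121e+01, -1.30262887e-03,
        7.20433001e+01, -1.14485843e+00]), 'qvel': array([-0.06166227, -0.0620612 ,  0.13255835, -0.06204741,  0.10919768,
       -0.00512722]), 'effort': array([-9.22303479e-04, -4.12457335e+01, -2.31975138e+01,  7.25967879e-02,
        4.58420464e-02, -1.27477792e-04]), 'ee_pos': array([165.7856294 , 550.04941372, 213.10955192]), 'ee_rot': array([-1.79999187e+02,  1.02682978e-01,  7.32261003e+01]), 'force': array([-0.33000417, -0.16912154, -0.04770459]), 'torque': array([ 0.01523396, -0.00747916,  0.02207763]), 'gripper_width': 90.93272839072112}
scene [[373.03731275726153, 0.0, 321.5821791459385], [0.0, 373.03731275726153, 200.2394818762684], [0.0, 0.0, 1.0]] [[0.196, 0.981, -0.006, -62.937], [0.835, -0.17, -0.522, -403.435], [-0.513, 0.097, -0.853, 1453.528], [0.0, 0.0, 0.0, 1.0]]
top [[366.59105086232, 0.0, 316.97281411916856], [0.0, 366.59105086232, 207.39258616585474], [0.0, 0.0, 1.0]] [[0.014, -1.0, 0.009, -60.254], [-0.997, -0.015, -0.074, 549.823], [0.074, -0.008, -0.997, 1238.472], [0.0, 0.0, 0.0, 1.0]]
```

View pics/scene0.png

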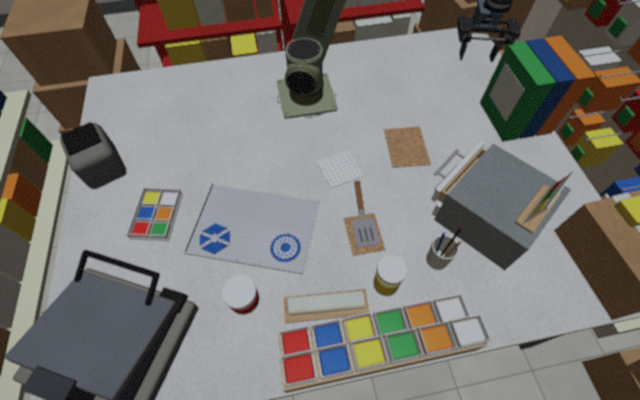

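View pics/top0.png

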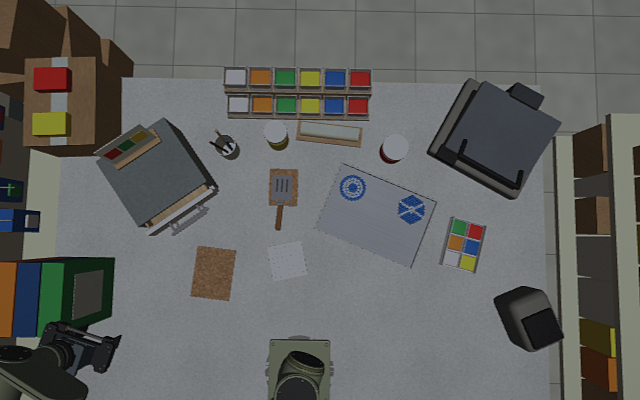

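```bash
cat > h.py <<'E'
from workcell import monitor, vision, models
import cv2, numpy as np
from scipy.spatial.transform import Rotation as R
def plane(f,px,z):
    K,V=f["mtx"],f["view"]; Rm,t=V[:3,:3],V[:3,3]
    d=Rm.T@np.linalg.inv(K)@np.array([px[0],px[1],1.]); c=-Rm.T@t
    return c+d*(z-c[2])/d[2]
def proj(f,p):
    p=np.atleast_2d(p); c=p@f["view"][:3,:3].T+f["view"][:3,3]; q=c@f["mtx"].T; return q[:,:2]/q[:,2:]
def show(f,name,box,s):
    l,t,r,b=box; im=cv2.resize(f["img"][t:b,l:r,::-1],None,fx=s,fy=s,interpolation=cv2.INTER_CUBIC); cv2.imwrite(f"pics/{name}.png",im)
E
python3 - <<'E'
from h import *
fs={c:vision.grab_frame(c) for c in("top","scene")}
zs=dict(plaque_round=4,plaque_hex=4,tray=0,turner=4,turner_grip=49,turner_tip=4,pad=0,unit=0,unit_drawer0_handle=112,jar_tall=0,jar_short=0,pegboard=0,sorter=0,beaker=0)
for n,z in zs.items():
    for c in fs:
        for r in models.mark_of(c,n)[:2]:
            print(n,c,np.round(r["at"],1),round(r["confidence"],2),plane(fs[c],r["at"],z).round(0)[:2])
E
```

```text
plaque_round top [353.1 191.5] 0.83 [ 609. -178.]
plaque_round scene [287.  244.9] 0.62 [ 612. -164.]
plaque_round scene [367.4 244.9] 0.34 [660.  72.]
plaque_hex top [411.3 208.6] 0.68 [ 553. -381.]
plaque_hex scene [215.5 241.8] 0.56 [ 559. -374.]
tray top [376.6 217.5] 0.89 [ 520. -261.]
tray scene [255.6 223.8] 0.82 [ 520. -249.]
tray scene [430.5 258.6] 0.47 [738. 244.]
turner top [282.7 188.3] 0.65 [617.  68.]
turner_grip top [278.8 215.6] 0.75 [519.  75.]
turner_grip scene [358.3 194.8] 0.58 [509.  79.]
turner_tip top [282.1 177.3] 0.88 [656.  71.]
turner_tip scene [365.5 246.3] 0.83 [664.  66.]
pad top [284.9 186.4] 0.89 [624.  61.]
pad top [216.3 273.1] 0.83 [321. 290.]
pad scene [404.4 145.4] 0.91 [312. 301.]
pad scene [362.6 236.1] 0.89 [627.  66.]
unit top [172.3 180.8] 0.88 [638. 455.]
unit top [229.9 148.5] 0.52 [756. 258.]
unit scene [489.  216.1] 0.58 [639. 473.]
unit_drawer0_handle top [185.1 222.4] 0.75 [490. 365.]
unit_drawer0_handle scene [449.1 158. ] 0.68 [473. 372.]
jar_tall top [277.9 135.3] 0.56 [806.  90.]
jar_tall top [284.6 184.7] 0.54 [630.  62.]
jar_tall scene [385.2 283.5] 0.93 [785.  92.]
jar_short top [391.1 153.8] 0.77 [ 746. -312.]
jar_short top [284.  188.1] 0.48 [618.  64.]
jar_short scene [243.3 297.6] 0.75 [ 745. -308.]
pegboard top [291.7 259.3] 0.55 [371.  32.]
pegboard scene [340.5 168. ] 0.61 [363.  57.]
sorter top [463.2 243.8] 0.65 [ 433. -563.]
sorter scene [157.4 219.8] 0.94 [ 444. -551.]
beaker top [228.9 152.7] 0.74 [741. 261.]
beaker scene [434.8 259.2] 0.88 [742. 255.]
```

```bash
python3 - <<'E'
from h import *
f=vision.grab_frame("top"); show(f,"t1",(90,110,290,310),3); show(f,"t2",(300,150,450,280),5)
f=vision.grab_frame("scene"); show(f,"s1",(420,110,580,270),4)
E
```

```text
(no output)
```

View pics/t1.png

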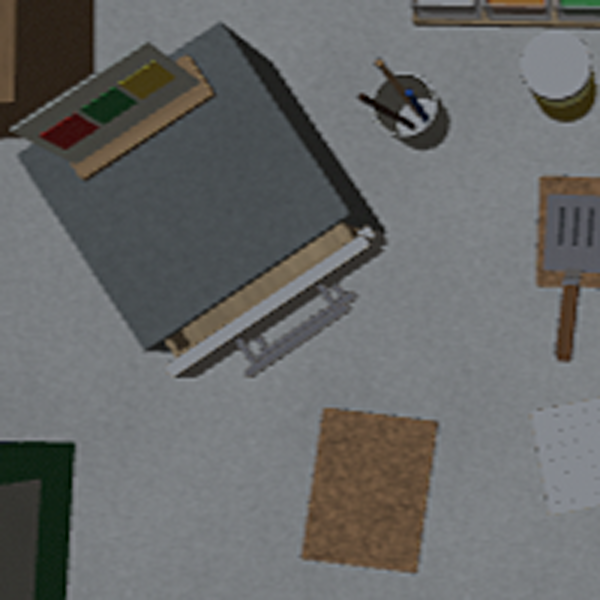

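View pics/t2.png

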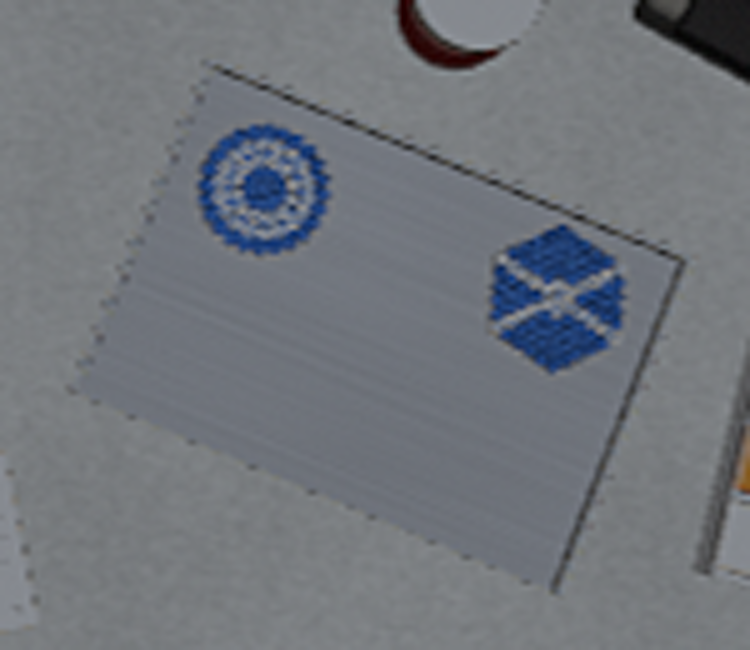

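View pics/s1.png

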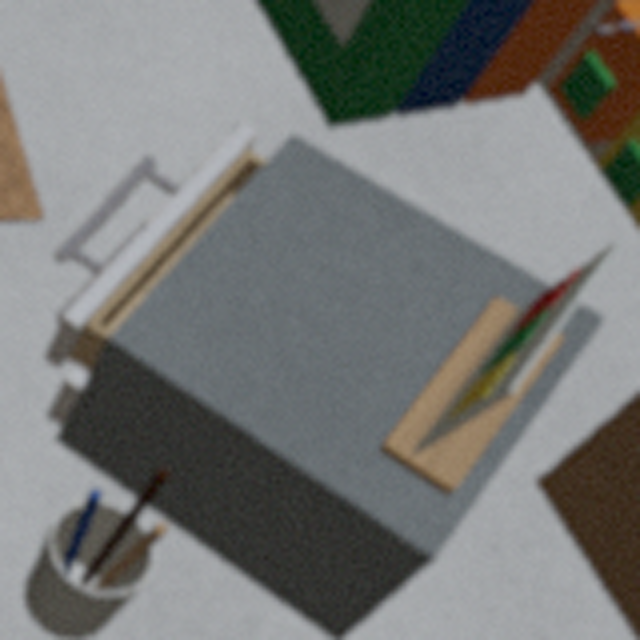

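```bash
python3 - <<'E'
from h import *
from scipy.optimize import least_squares
T=vision.grab_frame("top");S=vision.grab_frame("scene")
def fit(model,obs,x0):
    def pts(x):
        c,s=np.cos(x[2]),np.sin(x[2]); m=np.array(model,float)
        return np.c_[x[0]+c*m[:,0]-s*m[:,1],x[1]+s*m[:,0]+c*m[:,1],m[:,2]]
    def res(x):
        P=pts(x);r=[]
        for f,o in obs:
            q=proj(f,P)
            for i,v in enumerate(o):
                if v is not None: r+=list(q[i]-v)
        return r
    o=least_squares(res,x0,loss='soft_l1'); return o.x,np.round(o.fun,1)
x,r=fit([(-130,125,150),(-130,-125,150),(130,-125,150),(130,125,150)],[(T,[(138.3,226.7),(207.3,184),(164,118),(96.7,161.7)]),(S,[(493.8,144.5),(446.3,195),(528,249),(570,188.8)])],[640,460,-.5])
print("unit",x[:2].round(1),np.degrees(x[2]).round(2),r)
u=x
x,r=fit([(125,180,14),(125,-180,14),(-125,-180,14),(-125,180,14)],[(T,[(342,163),(436.6,202.4),(411,268),(314,227.6)])],[520,-255,-.3])
print("tray",x[:2].round(1),np.degrees(x[2]).round(2),r)
for f,px in((T,(173.3,234)),(T,(207.7,208.7)),(S,(435.5,173.8)),(S,(457.5,151.3))): 
    p=plane(f,px,112)[:2]; c,s=np.cos(u[2]),np.sin(u[2]); d=p-u[:2]; print(p.round(0),(c*d[0]+s*d[1]).round(1),(-s*d[0]+c*d[1]).round(1))
show(T,"t3",(255,155,320,245),8); show(S,"s3",(320,170,400,260),8);show(S,"s4",(180,180,330,280),5)
E
```

```text
unit [641.  464.1] 35.2 [ 0.7  3.6  0.4  0.5 -1.8 -1.7 -2.9 -0.9 -5.2 -3.  -4.3 -3.2  0.3  1.7
  1.3  1.8]
tray [ 528.1 -256.1] -22.02 [-0.3 -1.1  0.9 -0.5 -0.2  1.  -0.2  0.5]
[453. 401.] -190.2 56.7
[534. 295.] -184.2 -76.4
[521. 310.] -187.0 -56.9
[453. 407.] -186.4 62.0
```

```bash
cat >> h.py <<'E'
def w(x,m):
    c,s=np.cos(np.radians(x[2])),np.sin(np.radians(x[2])); m=np.array(m,float)
    return np.c_[x[0]+c*m[:,0]-s*m[:,1],x[1]+s*m[:,0]+c*m[:,1],m[:,2]]
def box(x0,x1,y0,y1,z): return [(x0,y0,z),(x0,y1,z),(x1,y1,z),(x1,y0,z),(x0,y0,z)]
def overlay(f,name,bx,s,polys):
    l,t,r,b=bx; im=cv2.resize(np.ascontiguousarray(f["img"][t:b,l:r,::-1]),None,fx=s,fy=s,interpolation=cv2.INTER_CUBIC)
    for P,col in polys:
        q=((proj(f,P)-[l,t]+.5)*s).astype(int); cv2.polylines(im,[q.reshape(-1,1,2)],False,col,1)
    cv2.imwrite(f"pics/{name}.png",im)
E
python3 - <<'E'
from h import *
T=vision.grab_frame("top");S=vision.grab_frame("scene")
u=(641,464.1,35.2)
def P(d): return [(w(u,box(-130,130,-125,125,150)),(0,255,0)),(w(u,box(-130,130,-125,125,0)),(255,0,0)),(w(u,[(-180-d,-60,112),(-180-d,60,112)]),(0,0,255))]
overlay(T,"o1",(80,100,230,250),5,P(10)); overlay(S,"o2",(420,110,580,270),4,P(10))
E
```

```text
(no output)
```

View pics/o1.png

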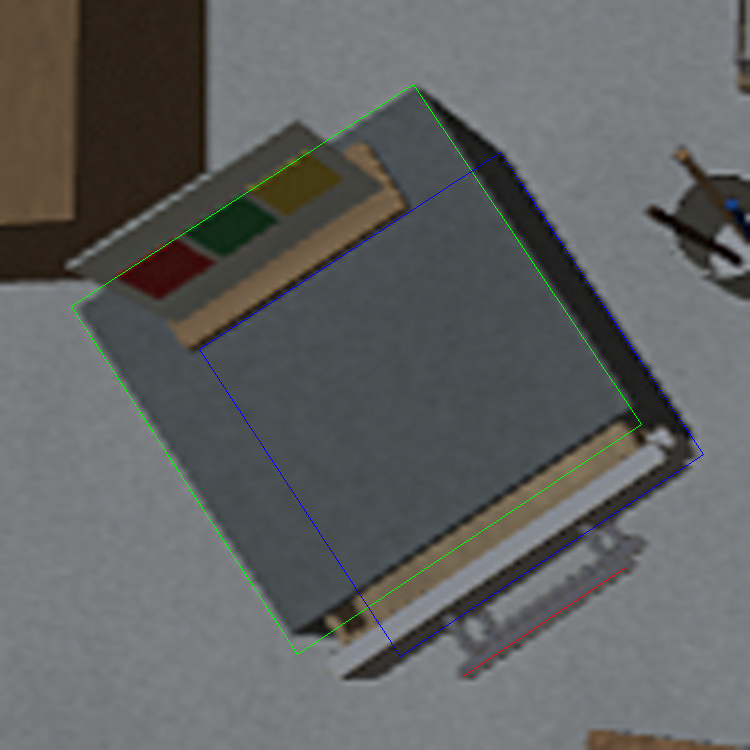

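View pics/o2.png

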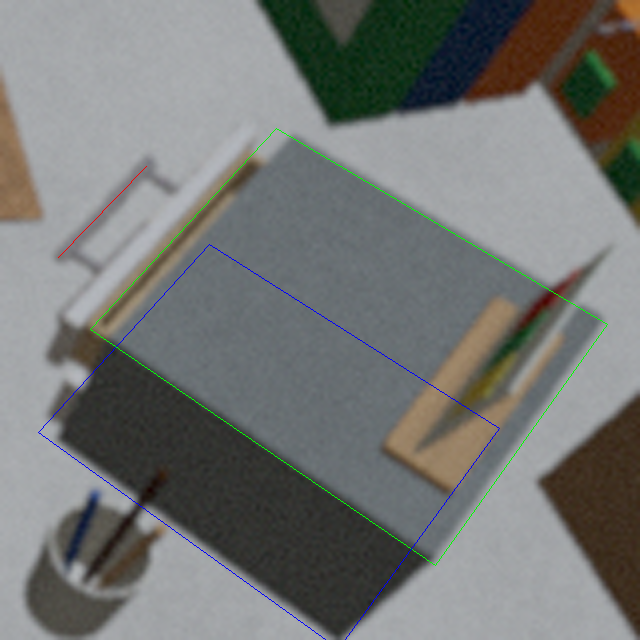

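View pics/t3.png

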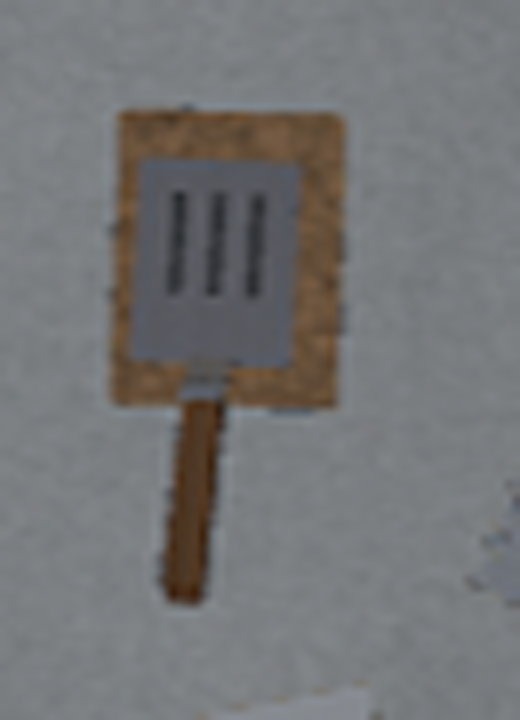

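View pics/s3.png

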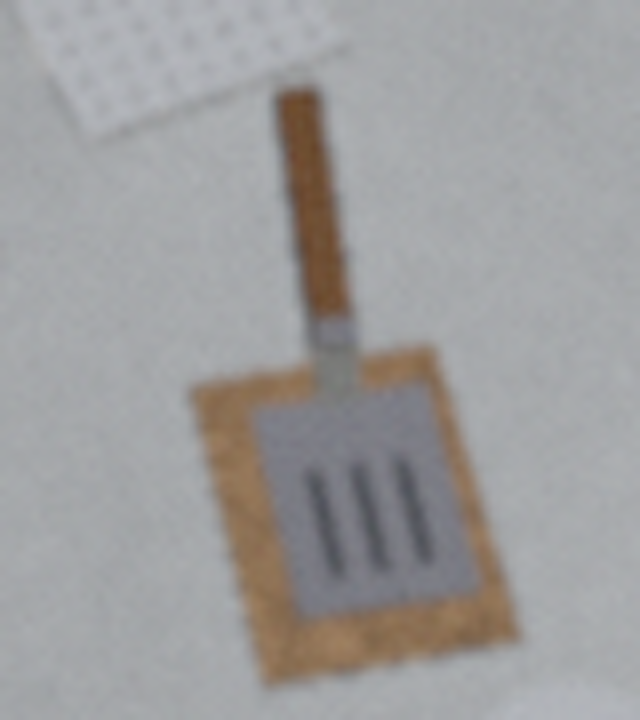

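```bash
cat >> h.py <<'E'
from scipy.optimize import least_squares
def fit(model,obs,x0):
    m=np.array(model,float)
    def res(x):
        P=w(x,m);r=[]
        for f,o in obs:
            q=proj(f,P)
            for i,v in enumerate(o):
                if v is not None: r+=list(q[i]-v)
        return r
    o=least_squares(res,x0,x_scale=[1,1,.3]); return o.x,np.round(o.fun,1)
E
python3 - <<'E'
from h import *
T=vision.grab_frame("top");S=vision.grab_frame("scene")
for xf in(-115,-113,-110,-105,-100):
  u,r=fit([(xf,125,150),(xf,-125,150),(130,-125,150),(130,125,150)],[(T,[(138.3,226.5),(207,184),(163.5,117.5),(96,161.5)]),(S,[(493.8,144.5),(446.3,195),(528,249),(570,188.8)])],[640,460,35])
  print(xf,u.round(1),r)
u,r=fit([(-115,125,150),(-115,-125,150),(130,-125,150),(130,125,150)],[(T,[(138.3,226.5),(207,184),(163.5,117.5),(96,161.5)]),(S,[(493.8,144.5),(446.3,195),(528,249),(570,188.8)])],[640,460,35])
c=np.cos(np.radians(u[2]));s=np.sin(np.radians(u[2]))
for f,px in((T,(173.3,234)),(T,(207.7,208.7)),(S,(435.5,173.8)),(S,(457.5,151.3))): 
    d=plane(f,px,112)[:2]-u[:2]; print((c*d[0]+s*d[1]).round(1),(-s*d[0]+c*d[1]).round(1))
def P(d): return [(w(u,box(-115,130,-125,125,150)),(0,255,0)),(w(u,box(-115,130,-125,125,0)),(255,0,0)),(w(u,[(-165-d,-60,112),(-165-d,60,112)]),(0,0,255)),(w(u,box(-130-d,-115-d,-123,123,148)),(0,255,255))]
overlay(T,"o3",(80,100,230,250),5,P(20)); overlay(S,"o4",(420,110,580,270),4,P(20))
# turner and pad, hand clicks
t=lambda x,y:(255+x/8-.5,155+y/8-.5); s_=lambda x,y:(320+x/8-.5,170+y/8-.5)
p,r=fit([(65,50,4),(65,-50,4),(-65,-50,4),(-65,50,4)],[(T,[t(120,112),t(345,117),t(336,407),t(111,402)]),(S,[s_(265,686),s_(520,638),s_(435,345),s_(195,388)])],[625,62,0]); print("pad",p.round(1),r)
# (45,35)= far-left ... in scene right is +y
p,r=fit([(65,50,4),(65,-50,4),(-65,-50,4),(-65,50,4)],[(T,[t(120,112),t(345,117),t(336,407),t(111,402)]),(S,[s_(520,638),s_(265,686),s_(195,388),s_(435,345)])],[625,62,0]); print("pad",p.round(1),r)
p,r=fit([(45,35,5.5),(45,-35,5.5),(-45,-35,5.5),(-45,35,5.5),(-142,0,77)],[(T,[t(137,160),t(301,167),t(290,368),t(130,360),t(185,600)]),(S,[s_(480,592),s_(300,618),s_(253,405),s_(433,382),s_(298,92)])],[619,65,0]); print("turner",p.round(1),r)
E
```

```text
-115 [638.  461.6  35.1] [-1.3  0.7 -1.2 -2.4 -0.4 -0.2 -1.4  0.1 -1.9 -1.  -1.  -1.  -1.3  0.9
 -0.   1.2]
-113 [637.3 461.   35.1] [-1.5  0.4 -1.3 -2.7 -0.3  0.  -1.3  0.4 -1.6 -0.8 -0.6 -0.7 -1.6  0.7
 -0.3  1. ]
-110 [636.2 460.2  35.1] [-1.7 -0.  -1.6 -3.2 -0.1  0.3 -1.   0.8 -1.1 -0.5 -0.2 -0.3 -2.1  0.3
 -0.8  0.7]
-105 [634.4 458.8  35.2] [-2.2 -0.8 -2.1 -4.   0.3  0.9 -0.6  1.4 -0.4 -0.   0.7  0.3 -2.9 -0.2
 -1.6  0.2]
-100 [632.6 457.5  35.2] [-2.6 -1.5 -2.5 -4.7  0.7  1.5 -0.2  2.   0.4  0.5  1.5  0.9 -3.7 -0.7
 -2.5 -0.2]
-186.5 56.7
-180.2 -76.4
-183.1 -56.9
-182.7 62.0
pad [619.8  69.9   2.7] [ -2.    1.   -1.6  -0.5   0.6   0.2  -0.    1.7  33.2  -6.8 -30.9   6.8
 -32.2   5.9  28.3  -6.3]
pad [621.2  69.4  -0.7] [-0.8 -0.2 -0.3 -0.  -0.3  0.7 -1.   0.5  0.3  0.8 -0.6  0.6 -1.3 -0.1
 -0.3  0. ]
turner [617.9  74.9  -1.7] [-0.2  0.2 -0.7  0.2 -0.6  0.7 -0.7  0.8 -1.  -1.2 -0.   0.  -0.4  0.4
 -0.7  0.9 -1.3  0.4 -0.4 -0. ]
```

View pics/o3.png

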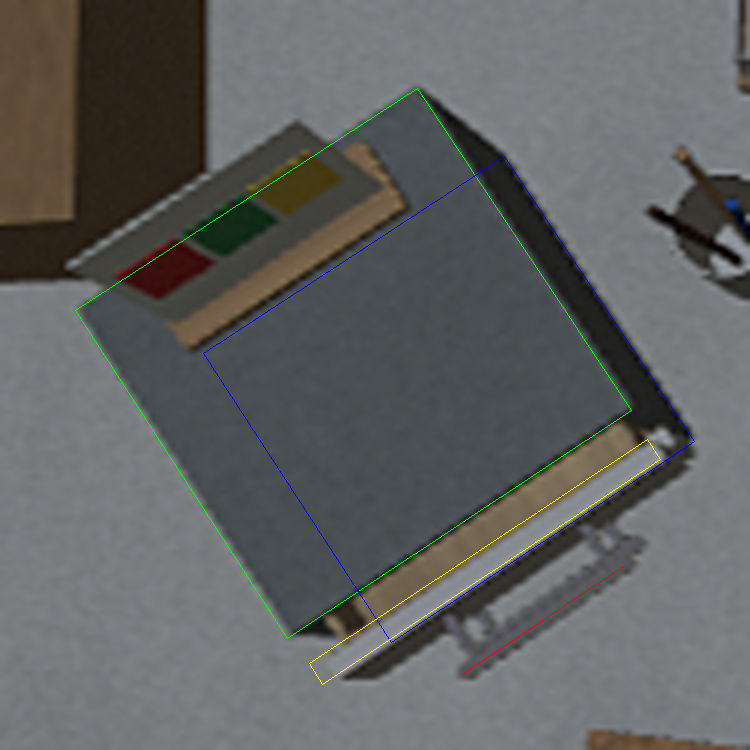

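View pics/o4.png

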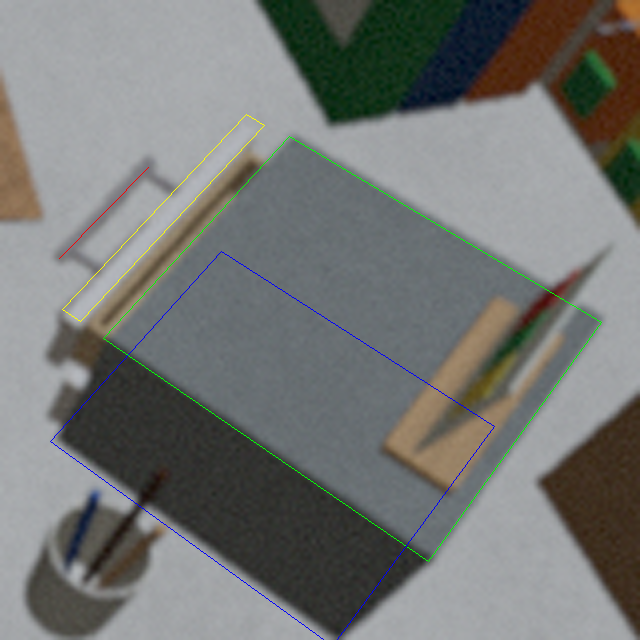

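```bash
python3 -m creep '4 -2.4 0 0 0 -0.083 0.43;4 -2.4 0 0 0 -0.083 0.43;4 -2.4 0 0 0 -0.083 0.43;4 -2.4 0 0 0 -0.083 0.43;4 -2.4 0 0 0 -0.083 0.43;4 -2.4 0 0 0 -0.083 0.43;4 -2.4 0 0 0 -0.083 0.43;4 -2.4 0 0 0 -0.083 0.43;0 0 0 0 0 0 0.43;0 0 0 0 0 0 0.43' 40
```

```text
time_s: 2.83
ee_pos: [460.1, 372.4, 214.0]
ee_rot: [-179.9, -0.3, 33.6]
force: [-1.0, -0.3, -0.7]
gripper_width: 27.9
```

```bash
python3 -m creep '2.8 -1.6 -2 0 0 0.026 0.43;0 0 -2 0 0 0 0.43;0 0 -2 0 0 0 0.43;0 0 0 0 0 0 0.43' ; python3 - <<'E'
from h import *
T=vision.grab_frame("top");S=vision.grab_frame("scene"); show(T,"t5",(120,150,270,270),5); show(S,"s5",(400,90,520,210),6)
E
```

```text
time_s: 3.17
ee_pos: [488.5, 357.8, 154.0]
ee_rot: [-179.9, -0.6, 35.4]
force: [-0.9, -0.2, -0.1]
gripper_width: 25.7
```

View pics/t5.png

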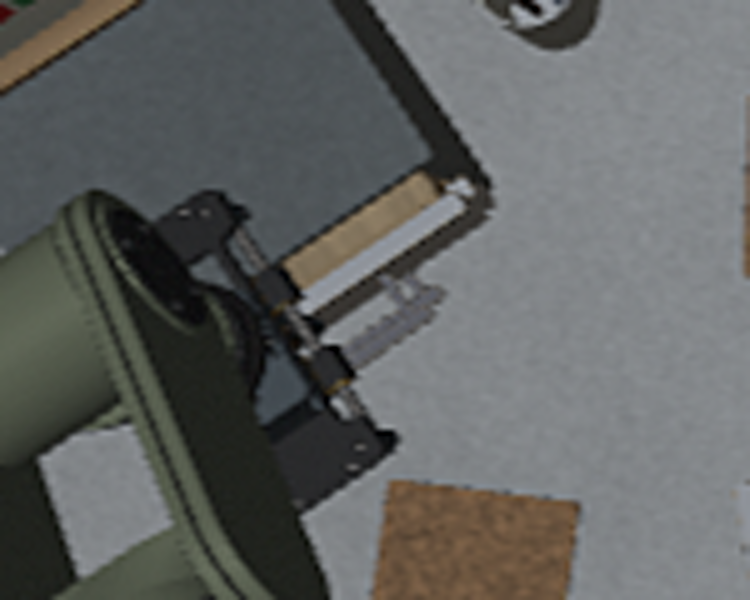

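View pics/s5.png

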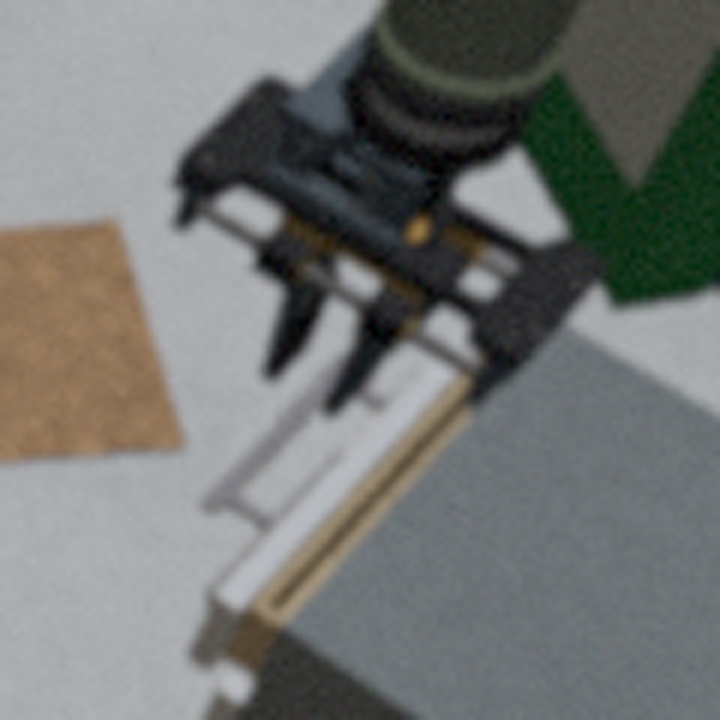

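```bash
python3 - <<'E'
from h import *
T=vision.grab_frame("top");S=vision.grab_frame("scene")
u=(638,461.6,35.1)
tip=np.array([[488.5,357.8,154],[488.5,357.8,260]])
P=[(w(u,[(-183,-60,112),(-183,60,112)]),(0,0,255)),(tip,(0,255,255)),(tip+[0,0,-60],(0,255,0))]
overlay(S,"s6",(400,90,520,210),6,P);overlay(T,"t6",(120,150,270,270),5,P)
E
```

```text
(no output)
```

View pics/s6.png

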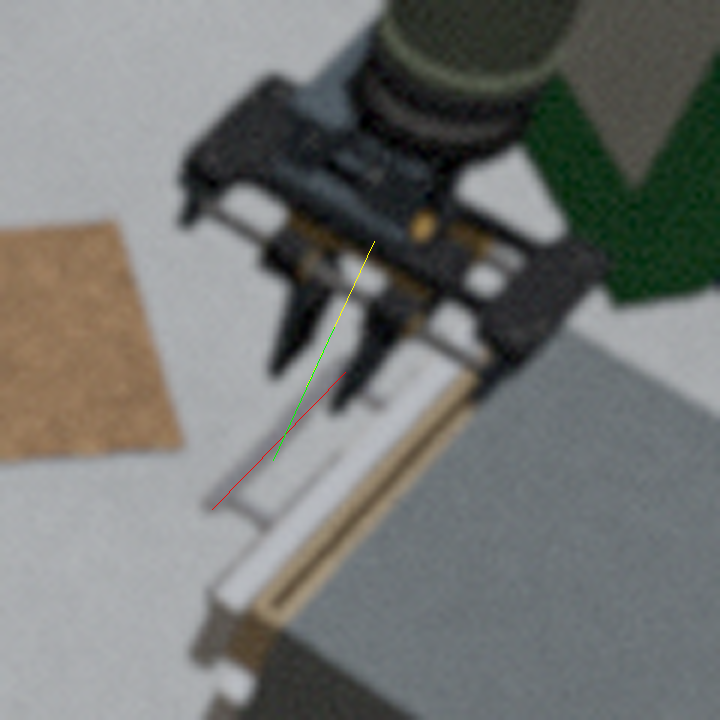

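View pics/t6.png

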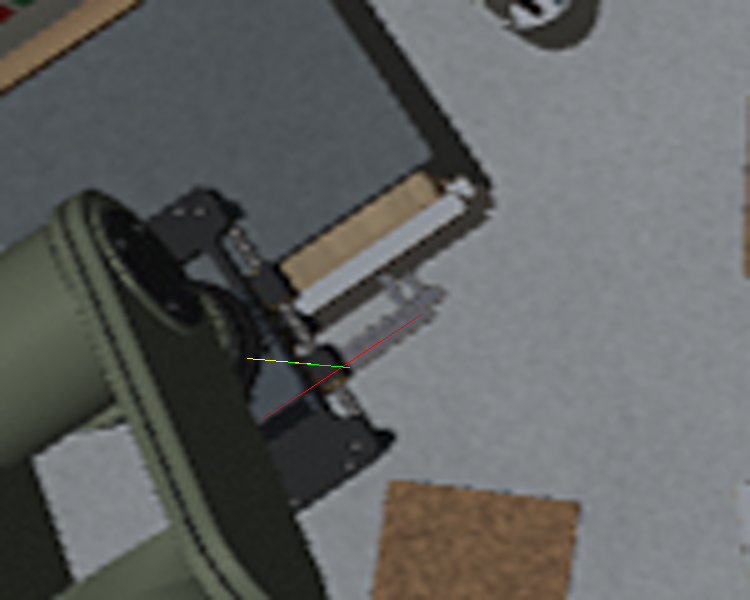

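```bash
python3 -m creep '0 0 -2 0 0 0 0.43;0 0 -2 0 0 0 0.43;0 0 -2 0 0 0 0.43;0 0 0 0 0 0 0.43;0 0 0 0 0 0 1;0 0 0 0 0 0 1;0 0 0 0 0 0 1;0 0 0 0 0 0 1' 40
```

```text
time_s: 4.03
ee_pos: [505.0, 375.6, 130.8]
ee_rot: [-179.9, -4.9, 35.9]
force: [0.3, 0.4, -0.0]
gripper_width: 2.1
```

```bash
python3 - <<'E'
from h import *
print(monitor.state())
T=vision.grab_frame("top");S=vision.grab_frame("scene"); show(T,"t7",(120,150,270,270),5); show(S,"s7",(400,90,520,210),6)
E
```

```text
{'time_s': 4.0333, 'qpos': array([35.53161686, 24.18752479, 93.31022013,  0.14157188, 57.62436933,
       -0.43871702]), 'qvel': array([ 0.36315096, -0.3644669 , -0.06198706,  0.0768894 ,  0.25067457,
        0.11363825]), 'effort': array([-7.19024756e-03, -4.56061578e+01, -2.19671845e+01,  7.91273033e-02,
       -3.42426142e-01,  7.49056984e-03]), 'ee_pos': array([505.00915712, 375.63221404, 130.81221957]), 'ee_rot': array([-179.9114086 ,   -4.87862407,   35.89584541]), 'force': array([ 0.31099358,  0.44778712, -0.02915317]), 'torque': array([-0.0755619 ,  0.02998731, -0.00742841]), 'gripper_width': 2.129920997206208}
```

View pics/t7.png

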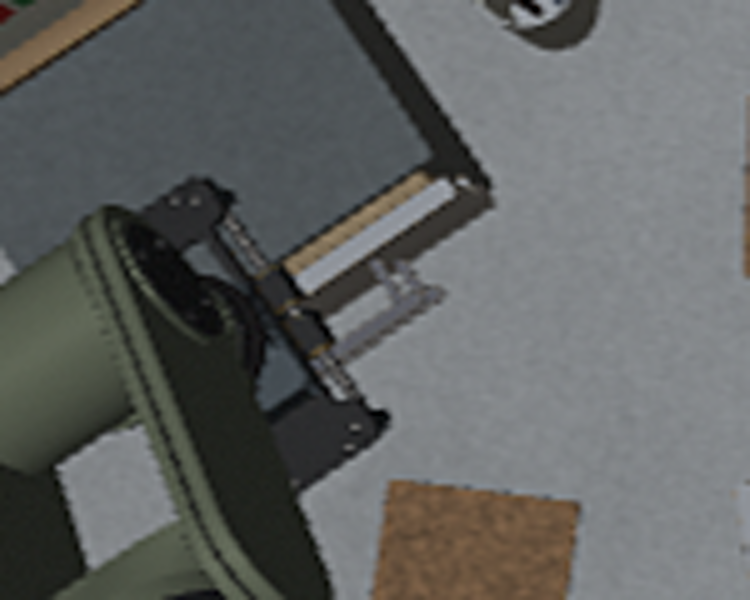

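View pics/s7.png

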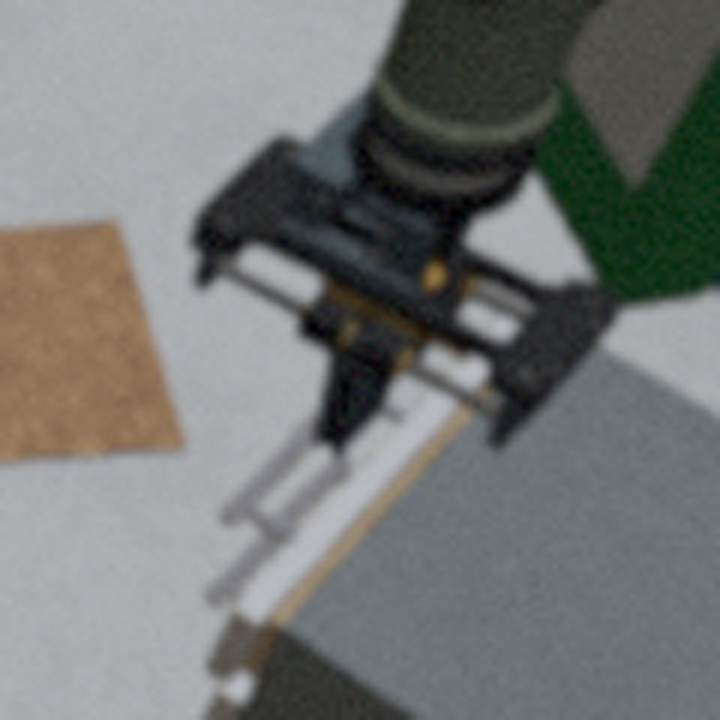

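```bash
python3 -m creep '0 0 3 0 0 0 0.43;0 0 3 0 0 0 0.43;0 0 3 0 0 0 0.43;-2.5 -3.5 0 0.05 -0.07 0 0.43;-2.5 -3.5 0 0 0 0 0.43;-1.5 -3.5 0 0 0 0 0.43;0 0 0 0 0 0 0.43' 40; python3 - <<'E'
from h import *
print(monitor.state()['ee_rot'])
T=vision.grab_frame("top");S=vision.grab_frame("scene"); show(T,"t8",(120,150,240,250),6); show(S,"s8",(400,90,520,210),6)
for n in("top","scene"): print(models.mark_of(n,"unit_drawer0_handle"),models.search_frame(n,"unit_drawer0_handle"))
E
```

```text
time_s: 4.72
ee_pos: [440.9, 272.3, 216.6]
ee_rot: [-180.0, -9.2, 36.1]
force: [-1.3, -0.8, 0.2]
gripper_width: 26.3
[-179.95104271   -9.19711428   36.09177913]
[{'at': [185.5, 221.6], 'confidence': 0.97}, {'at': [461.1, 245.6], 'confidence': 0.32}] [{'rect': [142.1, 186.6, 214.0, 233.4], 'confidence': 0.95}]
[{'at': [451.9, 162.8], 'confidence': 0.91}] [{'rect': [433.4, 139.9, 485.6, 201.3], 'confidence': 0.77}]
```

View pics/t8.png

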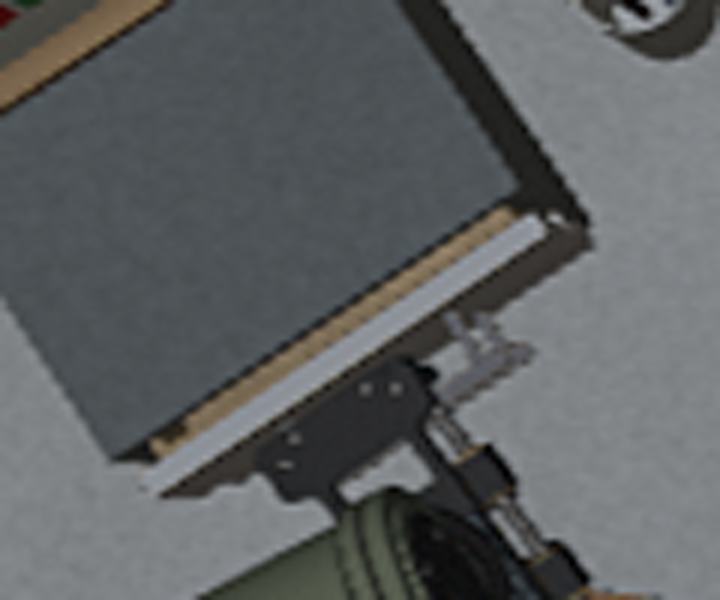

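View pics/s8.png

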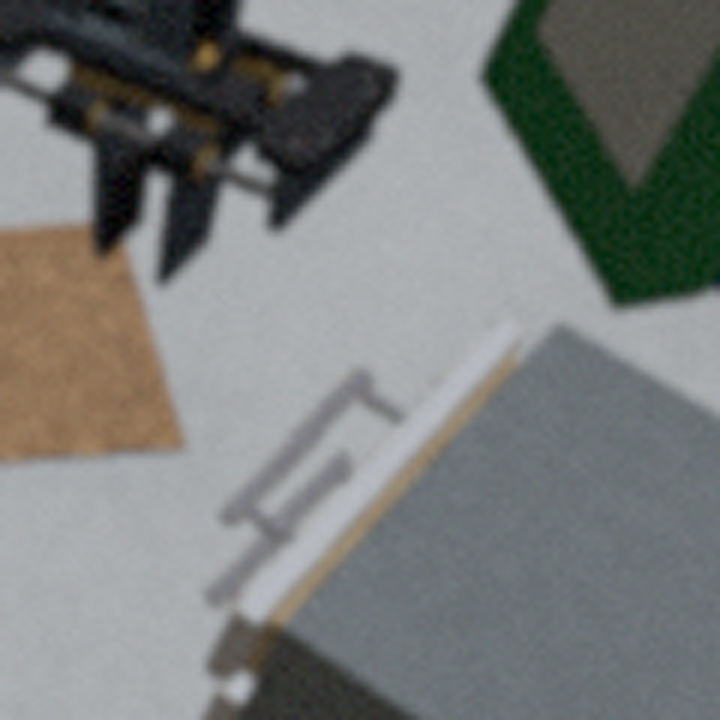

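```bash
python3 - <<'E'
from h import *
T=vision.grab_frame("top");S=vision.grab_frame("scene")
u=(638,461.6,35.1)
c=np.cos(np.radians(u[2]));s=np.sin(np.radians(u[2]))
for f,px in((T,(208,208.5)),(S,(437,176)),(S,(460.5,152.7))): 
  for z in (112,):
    p=plane(f,px,z)[:2];d=p-u[:2]; print(p.round(1),(c*d[0]+s*d[1]).round(1),(-s*d[0]+c*d[1]).round(1))
P=[(w(u,[(x,-60,112),(x,60,112)]),cl) for x,cl in((-165,(0,0,255)),(-173,(0,255,0)))]+[(w(u,box(-130-d,-115-d,-123,123,148)),(0,255,255)) for d in (0,8)]
overlay(S,"s9",(400,90,520,210),6,P);overlay(T,"t9",(120,150,240,250),6,P)
E
python3 -m creep '0 0 0 -0.047 0.065 0 0.43;0 0 0 -0.047 0.065 0 0.43;0 0 0 0 0 0 0.43'
```

```text
[535.1 294.5] -180.2 -77.5
[529.5 311.3] -175.2 -60.6
[460.1 414.3] -172.8 63.6
time_s: 5.37
ee_pos: [445.9, 279.6, 217.1]
ee_rot: [-179.8, -0.0, 36.3]
force: [0.8, 0.6, 0.2]
gripper_width: 26.1
```

View pics/s9.png

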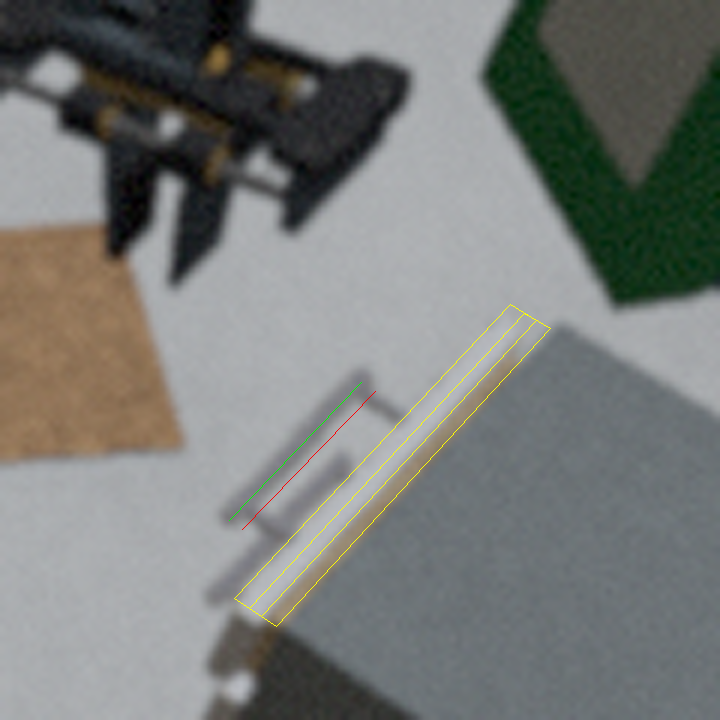

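View pics/t9.png

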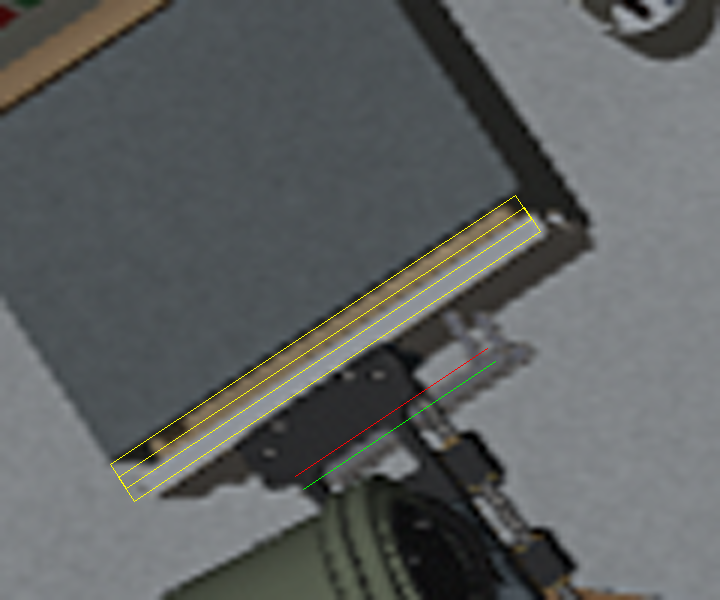

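```bash
python3 -m creep '2 3 0 0 0 -0.02 0.42;2 3 0 0 0 0 0.42;1 2.2 -1.5 0 0 0 0.42;0 0 -3 0 0 0 0.42;0 0 -3 0 0 0 0.42;0 0 0 0 0 0 0.42;0 0 0 0 0 0 0.42';python3 - <<'E'
from h import *
s=monitor.state(); p=s['ee_pos']; print(p,s['ee_rot'])
T=vision.grab_frame("top");S=vision.grab_frame("scene")
u=(638,461.6,35.1)
a=np.radians(s['ee_rot'][2]); j=np.array([np.cos(a),np.sin(a),0])
P=[(w(u,[(-173,-60,112),(-173,60,112)]),(0,255,0))]+[(np.array([p+k*j,p+k*j+[0,0,40]]),(0,0,255)) for k in(-26,-13,13,26)]
overlay(S,"s10",(420,110,500,200),8,P);overlay(T,"t10",(120,150,240,250),6,P)
E
```

```text
time_s: 5.95
ee_pos: [498.4, 368.6, 137.4]
ee_rot: [-179.8, -0.5, 35.3]
force: [-0.3, -0.1, 0.8]
gripper_width: 26.7
[498.36191236 368.56853899 137.39413401] [-179.77879121   -0.51588082   35.25551733]
```

View pics/s10.png

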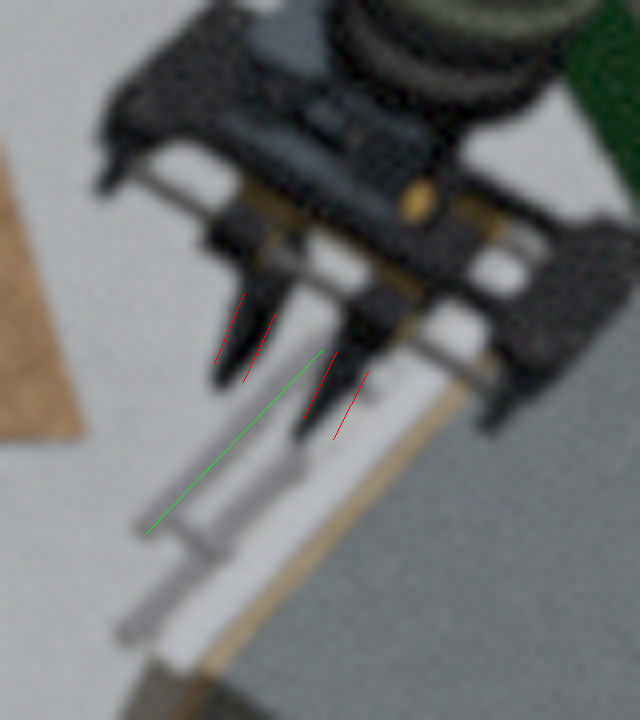

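```bash
python3 -m creep '-0.55 -0.4 0 0 0 0 0.42;0 0 0 0 0 0 0.42;0 0 -1 0 0 0 0.42;0 0 0 0 0 0 0.42'; python3 -m creep '0 0 -1 0 0 0 0.42'; python3 -m creep '0 0 -0.8 0 0 0 0.42'
```

```text
time_s: 6.38
ee_pos: [494.5, 364.7, 134.2]
ee_rot: [-179.8, -1.2, 35.2]
force: [-0.5, -0.7, -1.2]
gripper_width: 26.5
time_s: 6.47
ee_pos: [496.1, 365.7, 126.6]
ee_rot: [-179.8, -1.6, 35.2]
force: [0.9, 1.0, -0.0]
gripper_width: 26.5
time_s: 6.55
ee_pos: [495.9, 365.4, 117.9]
ee_rot: [-179.8, -1.6, 35.2]
force: [-0.4, -0.8, 0.3]
gripper_width: 26.5
```

```bash
python3 -m creep '-0.2 -0.2 -0.5 -0.016 0.023 0 0.42'; python3 -m creep '0 0 -0.8 0 0 0 0.42'; python3 -m creep '0 0 -0.8 0 0 0 0.42'; python3 -m creep '0 0 0 0 0 0 0.42';python3 - <<'E'
from h import *
s=monitor.state(); p=s['ee_pos']; print(p,s['ee_rot'])
S=vision.grab_frame("scene")
show(S,"s11",(420,110,500,200),8)
E
```

```text
time_s: 6.63
ee_pos: [493.1, 362.8, 112.0]
ee_rot: [-179.8, 0.2, 35.2]
force: [-0.3, 0.2, 0.1]
gripper_width: 26.4
time_s: 6.72
ee_pos: [493.6, 363.0, 103.5]
ee_rot: [-179.8, 0.2, 35.2]
force: [0.6, 0.2, 0.1]
gripper_width: 26.5
time_s: 6.8
ee_pos: [493.6, 363.0, 94.3]
ee_rot: [-179.8, 0.2, 35.2]
force: [0.1, -0.4, -0.6]
gripper_width: 26.4
time_s: 6.88
ee_pos: [492.7, 362.3, 91.8]
ee_rot: [-179.8, 0.5, 35.2]
force: [-0.9, -0.7, -0.3]
gripper_width: 26.2
[492.65955078 362.30234634  91.78625216] [-179.77497937    0.47645296   35.16223146]
```

View pics/s11.png

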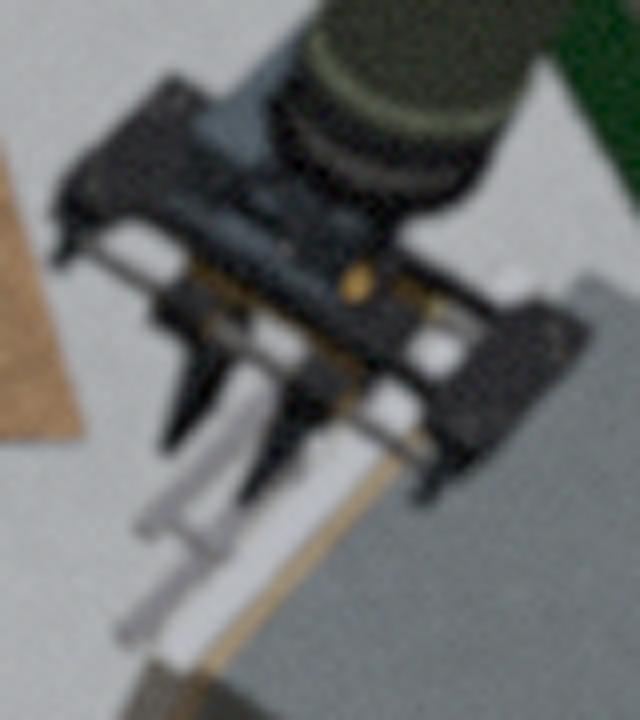

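```bash
python3 -m creep '0 0 0 0 0 0 1;0 0 0 0 0 0 1;0 0 0 0 0 0 1' 15
```

```text
time_s: 7.18
ee_pos: [493.3, 362.8, 92.2]
ee_rot: [-179.8, 0.4, 35.2]
force: [0.6, 0.2, -2.5]
gripper_width: 10.3
```

```bash
python3 -m creep '-1.2 -0.84 0 0 0 0 1;-2 -1.4 0 0 0 0 1;-2 -1.4 0 0 0 0 1;-2 -1.4 0 0 0 0 1;-2 -1.4 0 0 0 0 1;-2 -1.4 0 0 0 0 1;0 0 0 0 0 0 1' 15
```

```text
time_s: 7.77
ee_pos: [382.1, 283.5, 92.1]
ee_rot: [-179.9, -0.3, 35.3]
force: [-0.7, -1.6, -6.6]
gripper_width: 10.7
```

```bash
python3 -m creep '-0.9 -0.63 0 0 0 0 1;-0.9 -0.63 0 0 0 0 1;0 0 0 0 0 0 1;0 0 0 0 0 0 1;0 0 0 0 0 0 0.42;0 0 0 0 0 0 0.42;0 0 0 0 0 0 0.42' 15
```

```text
time_s: 8.35
ee_pos: [364.8, 271.4, 93.3]
ee_rot: [-179.9, -0.6, 35.3]
force: [0.1, -0.4, -0.7]
gripper_width: 25.7
```

```bash
python3 -m creep '0 0 2.5 0 0 0 0.42;0 0 3 0 0 0 0.42;0 0 3.5 0 0 0 0;0 0 3.5 0 0 0 -0.2;0 -3.5 0 0 0 0 -0.2;0 -3.5 0 0 0 0 -0.2;0 -3.5 0 0 0 0 -0.2;0 0 0 0 0 0 -0.2'; python3 - <<'E'
from h import *
T=vision.grab_frame("top");S=vision.grab_frame("scene")
u=(638,461.6,35.1)
def P(d): return [(w(u,box(-130-d,-115-d,-123,123,147)),(0,255,255)),(w(u,[(-165-d,-60,112),(-165-d,60,112)]),(0,0,255)),(w(u,box(-109-d,105-d,-104,104,94)),(0,255,0))]
overlay(T,"t12",(100,120,250,270),5,P(165)); overlay(S,"s12",(380,80,520,220),5,P(165))
E
```

```text
time_s: 9.02
ee_pos: [369.7, 167.5, 228.0]
ee_rot: [179.9, -1.2, 35.6]
force: [0.5, 1.2, -0.1]
gripper_width: 54.8
```

View pics/t12.png

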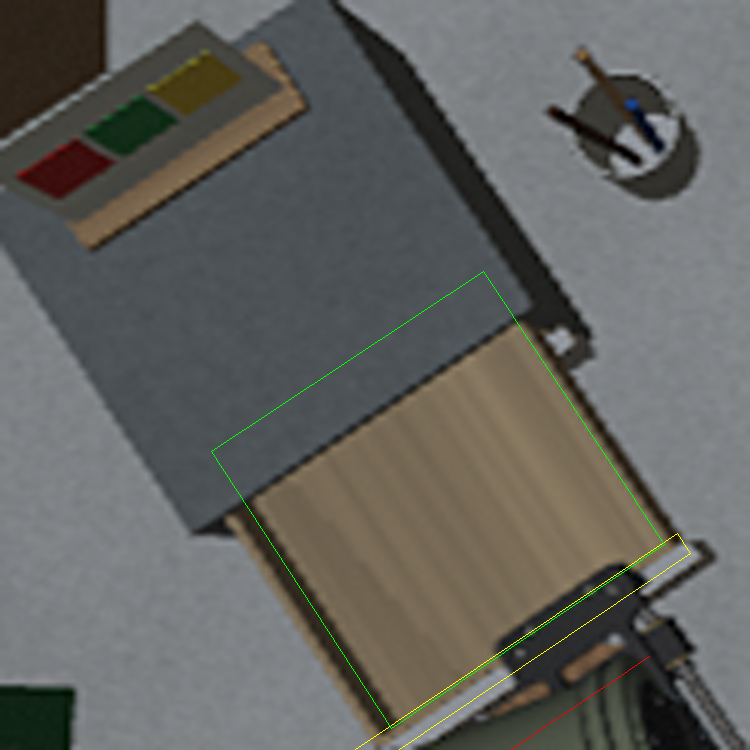

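View pics/s12.png

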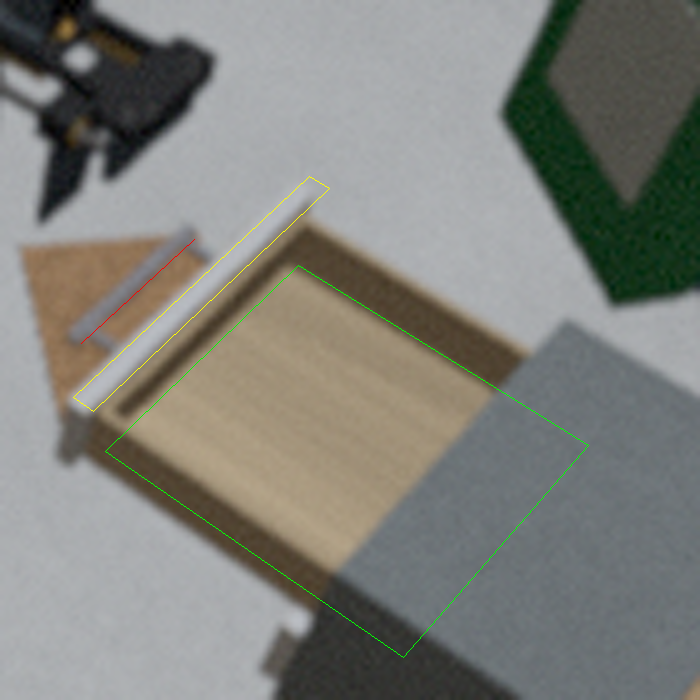

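```bash
python3 -m creep '1.6 -1 0 0 0 0.115 -0.2;1.6 -1 0 0 0 0.115 -0.2;1.6 -1 0 0 0 0.115 -0.2;1.6 -1 0 0 0 0.115 -0.2;1.6 -1 0 0 0 0.115 -0.2;1.6 -1 -1 0 0 0.115 -0.2;1.6 -1 -2 0 0 0.115 -0.2;1.6 -1 -2 0 0 0.115 -0.2;1.2 -1 -2 0 0 0 -0.2;0 0 -2 0 0 0 -0.2;0 0 0 0 0 0 -0.2'
```

```text
time_s: 10.03
ee_pos: [524.6, 92.7, 134.1]
ee_rot: [179.8, -2.0, 91.9]
force: [-2.0, -0.2, -0.0]
gripper_width: 54.5
```

```bash
cat >> h.py <<'E'
def need(pos,rpy):
    s=monitor.state(); A=R.from_euler('xyz',s['ee_rot'],degrees=True); B=R.from_euler('xyz',rpy,degrees=True)
    print("shift cm",((np.array(pos)-s['ee_pos'])/10).round(2),"rot",(B*A.inv()).as_rotvec().round(3))
E
python3 - <<'E'
from h import *
need((510,78,100),(180,0,88.3))
T=vision.grab_frame("top");S=vision.grab_frame("scene")
t=(617.9,74.9,-1.7)
P=[(w(t,box(-45,45,-35,35,5.5)),(0,255,0)),(w(t,[(-108,0,49),(-147,0,72)]),(0,0,255)),(w(t,[(-108,-9,49),(-108,9,49)]),(0,0,255))]
overlay(S,"s13",(320,150,410,260),6,P)
E
```

```text
shift cm [-1.46 -1.47 -3.41] rot [-0.034  0.003 -0.063]
```

View pics/s13.png

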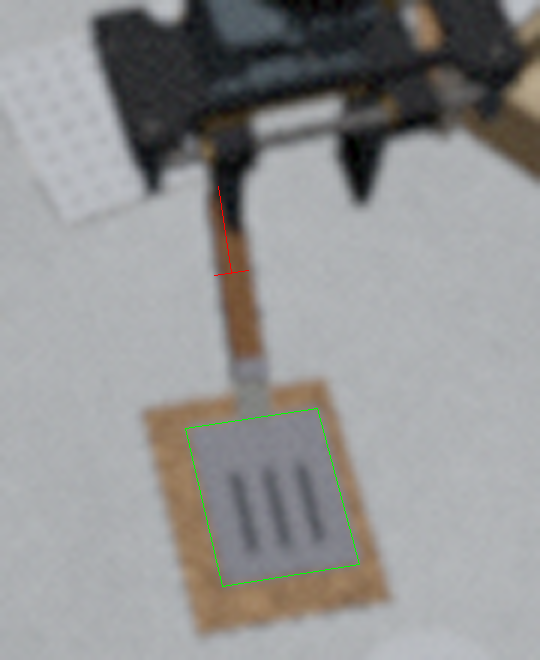

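```bash
python3 -m creep '-0.75 -0.75 -1.5 -0.034 0.003 -0.063 -0.2;-0.7 -0.7 -1.8 0 0 0 -0.2;0 0 0 0 0 0 -0.2;0 0 0 0 0 0 -0.2'; python3 -c "
from h import *
need((510,78.5,31),(180,0,88.3))"
```

```text
time_s: 10.47
ee_pos: [516.0, 82.6, 110.2]
ee_rot: [179.0, -0.1, 88.4]
force: [1.0, -0.6, -0.0]
gripper_width: 54.3
shift cm [-0.6  -0.41 -7.92] rot [-0.002  0.018 -0.002]
```

```bash
python3 -m creep '-0.6 -0.41 0 0 0.018 0 -0.2;0 0 -2 0 0 0 -0.2;0 0 -2 0 0 0 -0.2;0 0 -1 0 0 0 -0.2;0 0 0 0 0 0 -0.2'; python3 - <<'E'
from h import *
need((510,78.5,31),(180,0,88.3))
S=vision.grab_frame("scene");show(S,"s14",(320,150,410,260),6)
E
```

```text
time_s: 10.88
ee_pos: [515.9, 80.9, 68.0]
ee_rot: [179.2, -0.3, 88.5]
force: [0.1, 0.9, -0.3]
gripper_width: 54.7
shift cm [-0.59 -0.24 -3.7 ] rot [-0.005  0.015 -0.004]
```

View pics/s14.png

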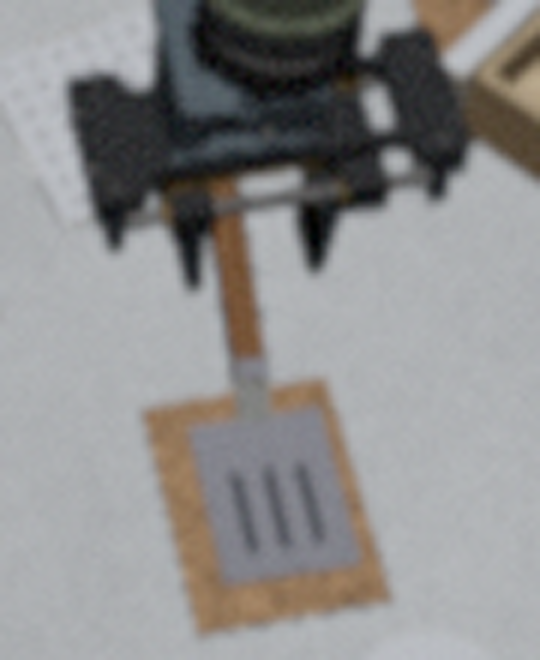

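```bash
python3 -m creep '-0.7 -0.3 -1.2 0 0.015 0 -0.2;-0.2 0 -1.2 0 0.008 0 -0.2;0 0 -1.2 0 0 0 -0.2;0 0 0 0 0 0 -0.2'; python3 - <<'E'
from h import *
need((510,78.5,31),(180,0,88.3))
E
```

```text
time_s: 11.27
ee_pos: [509.1, 78.0, 33.6]
ee_rot: [-179.8, -0.4, 88.5]
force: [0.1, 0.2, 0.2]
gripper_width: 55.0
shift cm [ 0.09  0.05 -0.26] rot [-0.007 -0.003 -0.004]
```

Close on the handle.

```bash
python3 -m creep '0 0 -0.25 0 0 0 -0.2;0 0 0 0 0 0 0.6;0 0 0 0 0 0 1;0 0 0 0 0 0 1;0 0 0 0 0 0 1;0 0 0 0 0 0 1;0 0 0 0 0 0 1' 50; python3 - <<'E'
from h import *
need((510,78.5,31),(180,0,88.3))
S=vision.grab_frame("scene");show(S,"s15",(320,150,410,260),6)
T=vision.grab_frame("top");show(T,"t15",(255,145,345,245),6)
E
```

```text
time_s: 11.85
ee_pos: [510.1, 77.9, 32.1]
ee_rot: [-179.9, -0.4, 88.5]
force: [-0.8, -2.7, -0.4]
gripper_width: 17.8
shift cm [-0.01  0.06 -0.11] rot [-0.007 -0.001 -0.004]
```

View pics/s15.png

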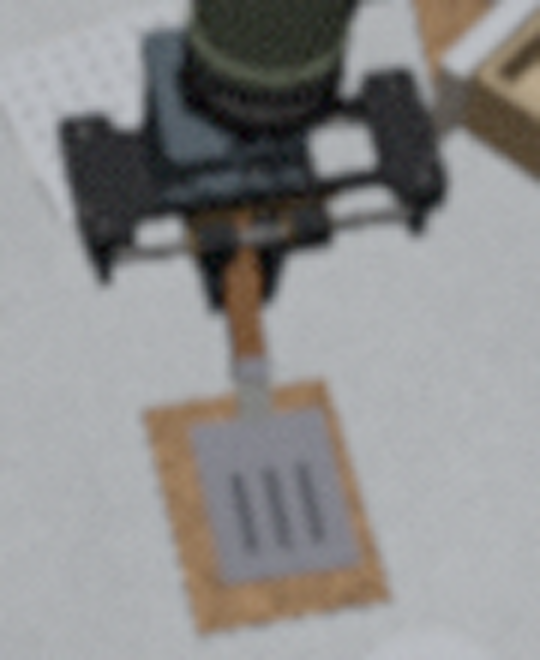

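View pics/t15.png

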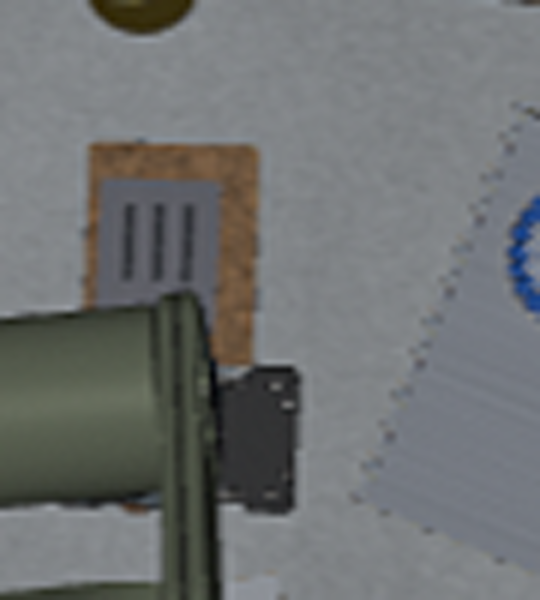

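```bash
cat >> h.py <<'E'
TR=(528.1,-256.1,-22.0)
UN=(638,461.6,35.1)
# turner in tool frame, at grasp
_A=R.from_euler('xyz',(-179.9,-.4,88.5),degrees=True); _B=R.from_euler('xyz',(0,0,-1.5),degrees=True)
RT=_A.inv()*_B; PT=_A.inv().apply(np.array([617.9,74.9,4])-np.array([510.1,77.9,32.1]))
def turner():
    s=monitor.state(); A=R.from_euler('xyz',s['ee_rot'],degrees=True); B=A*RT
    o=s['ee_pos']+A.apply(PT); return o,B
def tneed(tip,yaw,pitch,roll=0):
    """tip = wanted world position of middle of front edge underside; pitch>0 nose down"""
    s=monitor.state(); A=R.from_euler('xyz',s['ee_rot'],degrees=True)
    Bw=R.from_euler('xyz',(roll,pitch,yaw),degrees=True); Aw=Bw*RT.inv()
    ow=np.array(tip)-Bw.apply([45,0,0]); pw=ow-Aw.apply(PT)
    o,B=turner()
    print("turner tip",(o+B.apply([45,0,0])).round(1),"rpy",B.as_euler('xyz',degrees=True).round(1),"| tcp",pw.round(1),"shift cm",((pw-s['ee_pos'])/10).round(2),"rot",(Aw*A.inv()).as_rotvec().round(3),"F",s['force'].round(1),s['time_s'])
def loc(x,m): # world->frame
    d=np.array(m[:2])-x[:2]; a=np.radians(x[2]); return np.array([np.cos(a)*d[0]+np.sin(a)*d[1],-np.sin(a)*d[0]+np.cos(a)*d[1]])
def blobs(cam,z=12):
    f=vision.grab_frame(cam); hsv=cv2.cvtColor(f["img"],cv2.COLOR_RGB2HSV)
    m=cv2.inRange(hsv,(100,110,40),(130,255,255)); m=cv2.morphologyEx(m,cv2.MORPH_CLOSE,np.ones((9,9)))
    cs,_=cv2.findContours(m,cv2.RETR_EXTERNAL,cv2.CHAIN_APPROX_NONE)
    for c in cs:
        if cv2.contourArea(c)<150: continue
        h=cv2.convexHull(c); M=cv2.moments(h); px=(M['m10']/M['m00'],M['m01']/M['m00'])
        p=plane(f,px,z)[:2]; 
        L=np.array([loc(TR,plane(f,q,z)) for q in c[:,0]])
        print(cam,np.round(px,1),cv2.contourArea(h),"world",p.round(1),"tray",loc(TR,p).round(1),"x",L[:,0].min().round(),L[:,0].max().round(),"y",L[:,1].min().round(),L[:,1].max().round())
E
python3 - <<'E'
from h import *
blobs("top");blobs("scene")
T=vision.grab_frame("top");S=vision.grab_frame("scene")
P=[(w(TR,box(-125,125,-180,180,14)),(0,255,0)),(w(TR,box(-125,122,-177,177,4)),(0,255,255))]
overlay(S,"s16",(175,175,335,285),5,P)
E
```

```text
top [ 26.5 299.2] 1663.0 world [226.3 922.6] tray [-721.4  979.8] x -848.0 -595.0 y 901.0 1060.0
top [411.  209.3] 541.0 world [ 549.4 -378.1] tray [  65.5 -105.2] x 17.0 113.0 y -151.0 -59.0
top [ 17.2 207.5] 1735.0 world [535.5 976.8] tray [-455.  1145.9] x -550.0 -367.0 y 1045.0 1245.0
top [352.4 187.4] 498.0 world [ 622.8 -174.3] tray [ 57.1 111.4] x 13.0 101.0 y 68.0 157.0
top [333.5 105.5] 221.0 world [ 913.1 -105.5] tray [300.6 283.9] x 267.0 334.0 y 247.0 321.0
top [334.6  78.5] 241.0 world [1011.6 -108.5] tray [393. 318.] x 361.0 426.0 y 280.0 355.0
scene [331.2 348.9] 1252.5 world [927.7 -96. ] tray [310.6 298.1] x 244.0 372.0 y 247.0 350.0
scene [285.  247.4] 595.5 world [ 623.1 -170.9] tray [ 56.2 114.5] x 11.0 100.0 y 72.0 157.0
scene [214.2 238.2] 592.5 world [ 550.6 -375.8] tray [  65.7 -102.6] x 19.0 110.0 y -147.0 -59.0
scene [624.9 183.3] 553.5 world [618.1 951. ] tray [-368.8 1152.9] x -456.0 -307.0 y 1068.0 1217.0
scene [541.9  84.7] 3048.0 world [135.3 918.4] tray [-804.2  941.8] x -1101.0 -517.0 y 838.0 1071.0
```

View pics/s16.png

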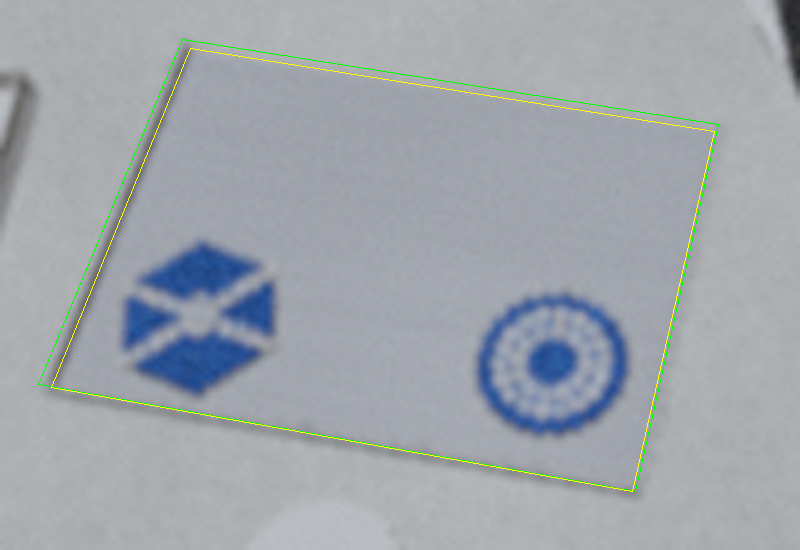

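```bash
cat >> h.py <<'E'
def trp(x,y,z): return w(TR,[(x,y,z)])[0]
def unp(x,y,z): return w(UN,[(x,y,z)])[0]
E
python3 -m creep '0 0 2 0 0 0 1;0 0 3 0 0 0 1;0 0 3 0 0 0 1;0 0 0 0 0 0 1' ; python3 -c "
from h import *
tneed(trp(-20,113,40),-22,6)"
```

```text
time_s: 12.48
ee_pos: [506.4, 77.6, 111.8]
ee_rot: [-179.3, -0.3, 88.5]
force: [0.8, -0.3, -1.5]
gripper_width: 18.0
turner tip [658.9  73.4  82.1] rpy [-0.1  0.6 -1.5] | tcp [413.7 -87.8  83.9] shift cm [ -9.27 -16.54  -2.79] rot [ 0.021  0.093 -0.358] F [ 0.8 -0.3 -1.5] 12.4833
```

```bash
python3 -m creep '-1.3 -2.4 0 0.003 0.013 -0.05 1;-1.3 -2.4 0 0.003 0.013 -0.05 1;-1.3 -2.4 0 0.003 0.013 -0.05 1;-1.3 -2.4 0 0.003 0.013 -0.05 1;-1.3 -2.4 0 0.003 0.013 -0.05 1;-1.3 -2.4 0 0.003 0.013 -0.05 1;-1.3 -2.4 0 0.003 0.013 -0.05 1;0 0 0 0 0 0 1;0 0 0 0 0 0 1' ; python3 -c "
from h import *
tneed(trp(-20,113,20),-22,6)"
```

```text
time_s: 13.23
ee_pos: [408.1, -94.6, 108.1]
ee_rot: [-173.5, -0.4, 67.6]
force: [0.7, 0.1, -1.5]
gripper_width: 18.0
turner tip [ 545.7 -151.3   63.2] rpy [  0.    6.4 -22.3] | tcp [413.7 -87.8  63.9] shift cm [ 0.56  0.68 -4.42] rot [-0.003 -0.006  0.006] F [ 0.7  0.1 -1.5] 13.2333
```

```bash
python3 -m creep '0.4 0.6 -1.5 0 0 0 1;0.1 0 -1.5 0 0 0 1;0 0 -1 0 0 0 1;0 0 0 0 0 0 1' ; python3 - <<'E'
from h import *
tneed(trp(-20,113,8),-22,6)
S=vision.grab_frame("scene");T=vision.grab_frame("top")
o,B=turner(); P=[(o+B.apply(np.array(box(-45,45,-35,35,0))),(0,255,0))]
overlay(S,"s17",(230,160,350,270),6,P); overlay(T,"t17",(300,140,420,240),6,P)
E
```

```text
time_s: 13.57
ee_pos: [414.0, -86.5, 65.9]
ee_rot: [-173.6, -0.5, 67.7]
force: [-0.7, -0.6, -0.5]
gripper_width: 17.6
turner tip [ 551.7 -142.9   21.1] rpy [  0.1   6.3 -22.2] | tcp [413.7 -87.8  51.9] shift cm [-0.03 -0.13 -1.39] rot [-0.004 -0.005  0.004] F [-0.7 -0.6 -0.5] 13.5667
```

View pics/s17.png

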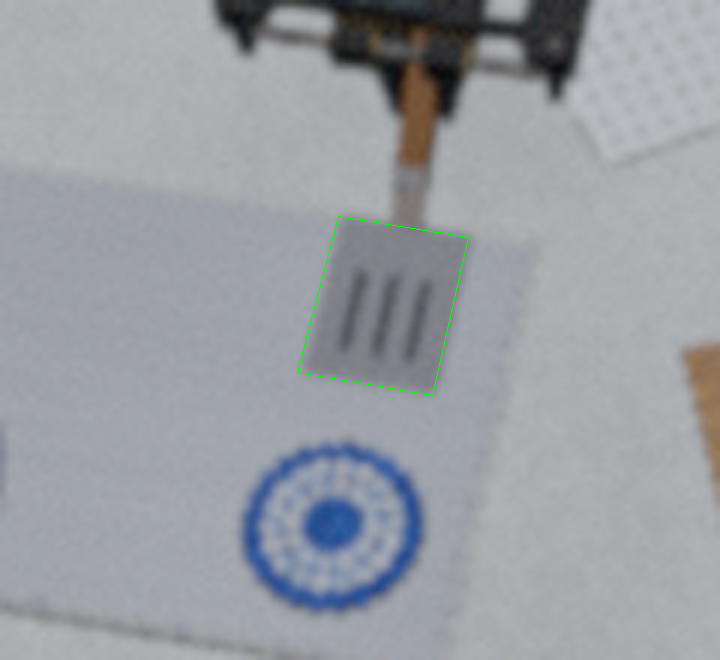

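View pics/t17.png

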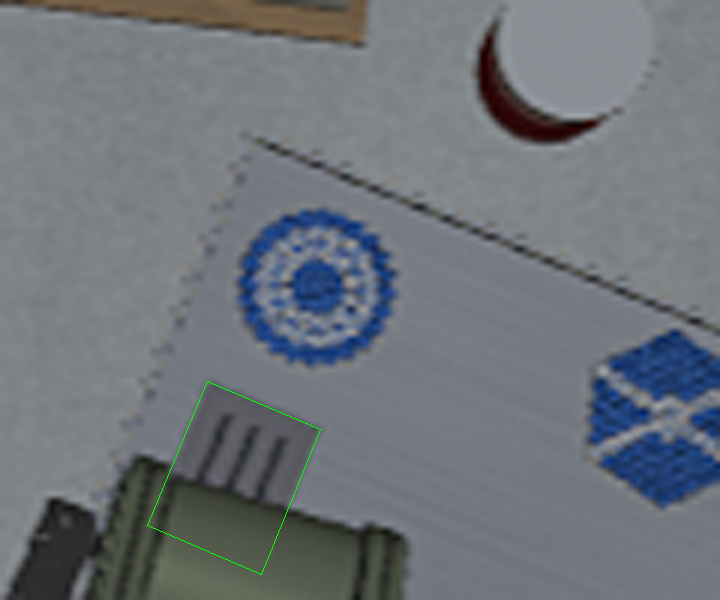

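```bash
python3 -m creep '0 0 -0.8 0 0 0 1;0 0 -0.4 0 0 0 1;0 0 0 0 0 0 1'; python3 -c "
from h import *
tneed(trp(-10,113,4),-22,6)"; python3 -m creep '0 0 -0.3 0 0 0 1'; python3 -m creep '0 0 -0.2 0 0 0 1;0 0 0 0 0 0 1';python3 -c "
from h import *
tneed(trp(-10,113,4),-22,6)"
```

```text
time_s: 13.92
ee_pos: [416.6, -86.3, 55.5]
ee_rot: [-173.9, -0.6, 67.8]
force: [-0.1, -0.1, -1.2]
gripper_width: 18.0
turner tip [ 554.7 -142.4   11.6] rpy [  0.2   6.  -22.1] | tcp [423.  -91.6  47.9] shift cm [ 0.64 -0.53 -0.76] rot [-0.003  0.001  0.002] F [-0.1 -0.1 -1.2] 13.9167
time_s: 14.0
ee_pos: [417.2, -86.3, 52.8]
ee_rot: [-174.0, -0.6, 67.9]
force: [-0.0, -0.7, -1.6]
gripper_width: 17.6
time_s: 14.17
ee_pos: [417.1, -86.2, 50.5]
ee_rot: [-174.0, -0.6, 67.9]
force: [-0.7, -0.5, -1.3]
gripper_width: 17.8
turner tip [ 555.2 -142.4    6.7] rpy [  0.2   5.9 -22.1] | tcp [423.  -91.6  47.9] shift cm [ 0.59 -0.54 -0.25] rot [-0.002  0.002  0.002] F [-0.7 -0.5 -1.3] 14.1667
```

```bash
python3 -m creep '0 0 -0.2 0 0 0 1;0 0 0 0 0 0 1'; python3 -m creep '0 0 -0.15 0 0 0 1;0 0 0 0 0 0 1';python3 -m creep '0 0 -0.15 0 0 0 1;0 0 0 0 0 0 1';python3 -c "
from h import *
tneed(trp(0,113,4),-22,6)"
```

```text
time_s: 14.33
ee_pos: [417.2, -86.3, 48.4]
ee_rot: [-174.0, -0.6, 67.8]
force: [-0.3, 0.0, -0.7]
gripper_width: 17.0
time_s: 14.5
ee_pos: [417.6, -86.5, 47.3]
ee_rot: [-174.1, -0.6, 67.8]
force: [0.2, 1.0, 1.6]
gripper_width: 17.5
time_s: 14.67
ee_pos: [418.3, -86.7, 46.6]
ee_rot: [-174.2, -0.6, 67.8]
force: [-0.8, 0.9, 1.6]
gripper_width: 17.7
turner tip [ 556.6 -143.     3.5] rpy [  0.2   5.7 -22.1] | tcp [432.3 -95.3  47.9] shift cm [ 1.4  -0.86  0.13] rot [-0.001  0.006  0.002] F [-0.8  0.9  1.6] 14.6667
```

```bash
python3 -m creep '0.9 -0.45 0 0 0.003 0 1;0.9 -0.45 0 0 0 0 1;0.9 -0.45 0 0 0 0 1;0 0 0 0 0 0 1'; python3 -c "
from h import *
tneed(trp(30,113,4),-22,6); print(loc(TR,turner()[0]+turner()[1].apply([45,0,0])))"
```

```text
time_s: 15.0
ee_pos: [448.1, -101.4, 47.3]
ee_rot: [-174.2, -0.6, 67.9]
force: [0.4, 0.0, -1.0]
gripper_width: 17.6
turner tip [ 586.4 -157.6    4. ] rpy [  0.2   5.7 -22.1] | tcp [ 460.1 -106.6   47.9] shift cm [ 1.2  -0.51  0.06] rot [-0.001  0.005  0.002] F [ 0.4  0.  -1. ] 15.0
[ 17.17292799 113.1230619 ]
```

```bash
python3 -m creep '0.6 -0.24 -0.15 0 0 0 1;0.6 -0.24 -0.15 0 0 0 1;0.6 -0.24 -0.1 0 0 0 1;0 0 0 0 0 0 1'; python3 - <<'E'
from h import *
tneed(trp(60,113,4),-22,6); print(loc(TR,turner()[0]+turner()[1].apply([45,0,0])))
S=vision.grab_frame("scene")
o,B=turner(); P=[(o+B.apply(np.array(box(-45,45,-35,35,0))),(0,255,0))]
overlay(S,"s18",(230,180,350,270),6,P)
E
```

```text
time_s: 15.33
ee_pos: [469.1, -109.9, 43.7]
ee_rot: [-174.3, -0.6, 67.8]
force: [1.3, -0.9, 0.2]
gripper_width: 17.6
turner tip [ 607.4 -166.2    0.7] rpy [  0.2   5.6 -22.1] | tcp [ 487.9 -117.8   47.9] shift cm [ 1.88 -0.79  0.43] rot [-0.     0.007  0.002] F [ 1.3 -0.9  0.2] 15.3333
[ 39.88254842 113.0864762 ]
```

View pics/s18.png

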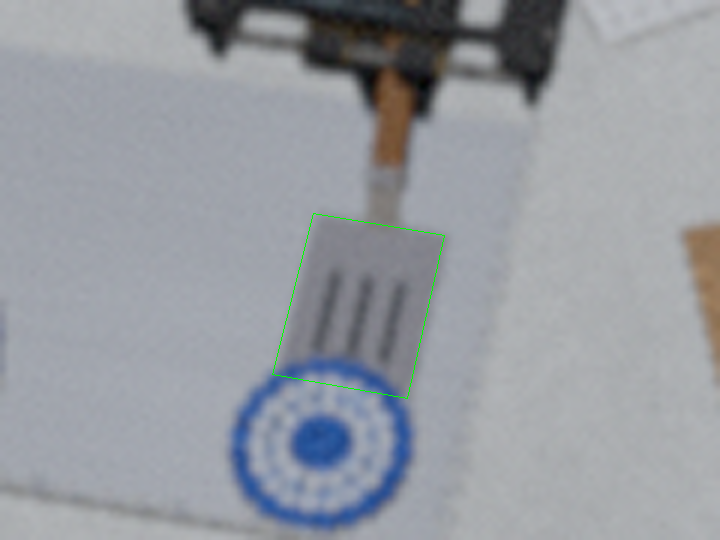

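```bash
python3 -m creep '0.7 -0.28 0 0 0 0 1;0.7 -0.28 0 0 0 0 1;0.7 -0.28 0 0 0 0 1;0 0 0 0 0 0 1'; python3 - <<'E'
from h import *
tneed(trp(90,113,4),-22,6); print(loc(TR,turner()[0]+turner()[1].apply([45,0,0])))
S=vision.grab_frame("scene")
o,B=turner(); P=[(o+B.apply(np.array(box(-45,45,-35,35,0))),(0,255,0))]
overlay(S,"s19",(230,180,350,270),6,P); blobs("scene")
E
```

```text
time_s: 15.72
ee_pos: [491.2, -118.7, 43.8]
ee_rot: [-174.2, -0.6, 67.8]
force: [1.7, 0.1, 0.5]
gripper_width: 18.1
turner tip [ 629.5 -175.     0.7] rpy [  0.2   5.7 -22.1] | tcp [ 515.7 -129.    47.9] shift cm [ 2.45 -1.03  0.41] rot [-0.001  0.006  0.002] F [1.7 0.1 0.5] 15.7167
[ 63.62238576 113.20334552]
scene [331.2 348.9] 1254.0 world [927.7 -96.1] tray [310.6 298.1] x 244.0 372.0 y 247.0 350.0
scene [283.1 253.3] 627.0 world [ 640.6 -179.1] tray [ 75.5 113.6] x 30.0 118.0 y 71.0 156.0
scene [214.2 238.3] 597.0 world [ 550.9 -375.9] tray [  66.  -102.5] x 19.0 112.0 y -147.0 -59.0
scene [624.7 183.6] 567.5 world [618.8 949.7] tray [-367.6 1152. ] x -456.0 -307.0 y 1068.0 1217.0
scene [541.6  85. ] 3094.0 world [136.6 916.6] tray [-802.3  940.6] x -1101.0 -517.0 y 835.0 1071.0
```

View pics/s19.png

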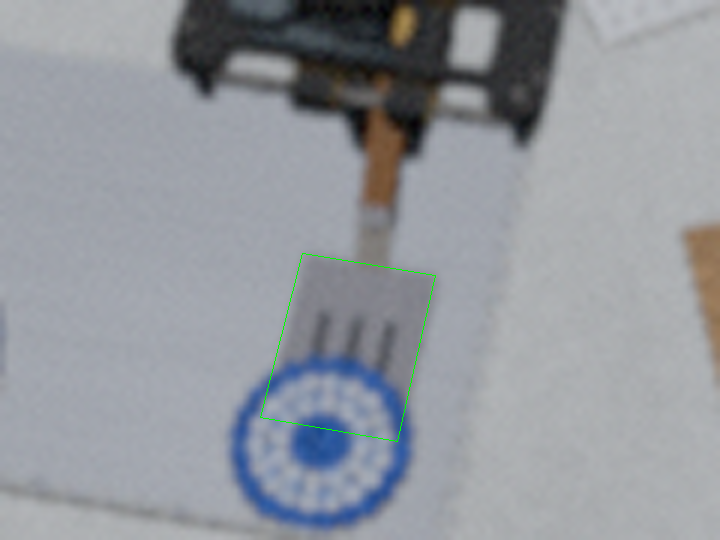

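```bash
python3 -m creep '0.7 -0.28 0 0 0 0 1;0.7 -0.28 0 0 0 0 1;0.7 -0.28 0 0 0 0 1;0.7 -0.28 0 0 0 0 1;0.7 -0.28 0 0 0 0 1;0 0 0 0 0 0 1'; python3 - <<'E'
from h import *
tneed(trp(118,113,4),-22,6); print(loc(TR,turner()[0]+turner()[1].apply([45,0,0])))
S=vision.grab_frame("scene")
o,B=turner(); P=[(o+B.apply(np.array(box(-45,45,-35,35,0))),(0,255,0))]
overlay(S,"s20",(230,180,350,270),6,P); blobs("scene")
E
```

```text
time_s: 16.32
ee_pos: [527.4, -133.3, 44.0]
ee_rot: [-174.0, -0.5, 67.9]
force: [0.9, 0.9, 1.3]
gripper_width: 17.5
turner tip [ 6.655e+02 -1.894e+02  4.000e-01] rpy [  0.2   5.9 -22.1] | tcp [ 541.7 -139.5   47.9] shift cm [ 1.43 -0.63  0.39] rot [-0.002  0.003  0.002] F [0.9 0.9 1.3] 16.3167
[102.47233215 113.28793632]
scene [331.2 348.9] 1252.0 world [927.8 -96.1] tray [310.6 298.1] x 244.0 372.0 y 247.0 350.0
scene [283.1 253.1] 633.0 world [ 640.1 -179.2] tray [ 75.  113.2] x 29.0 118.0 y 71.0 156.0
scene [214.2 238.2] 594.5 world [ 550.8 -375.7] tray [  65.9 -102.4] x 19.0 112.0 y -145.0 -59.0
scene [624.9 183.6] 553.5 world [618.9 950.7] tray [-367.9 1152.9] x -452.0 -311.0 y 1069.0 1216.0
scene [541.6  85. ] 3095.5 world [136.7 916.6] tray [-802.2  940.6] x -1101.0 -517.0 y 835.0 1071.0
```

View pics/s20.png

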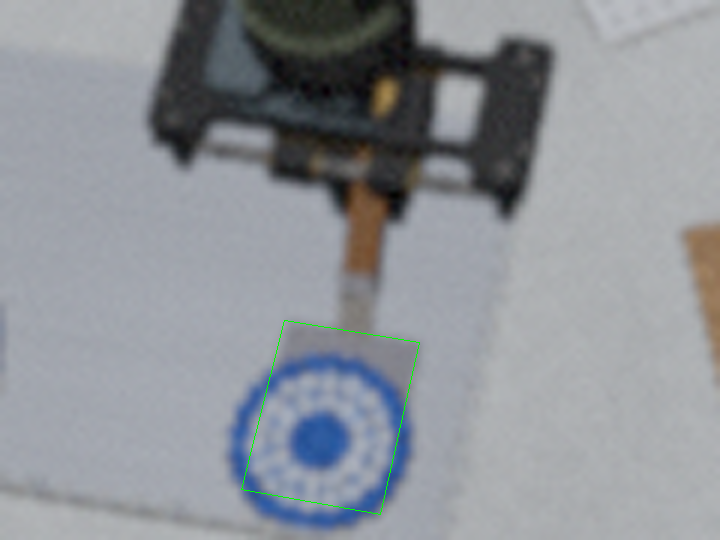

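```bash
python3 -m creep '0.7 -0.28 0 0 0 0 1;0.6 -0.24 0 0 0 0 1;0 0 0 0 0 0 1'; python3 - <<'E'
from h import *
tneed(trp(118,113,40),-22,-8); print(loc(TR,turner()[0]+turner()[1].apply([45,0,0])))
S=vision.grab_frame("scene")
o,B=turner(); P=[(o+B.apply(np.array(box(-45,45,-35,35,0))),(0,255,0))]
overlay(S,"s21",(230,180,350,270),6,P)
E
```

```text
time_s: 16.67
ee_pos: [539.1, -138.0, 44.1]
ee_rot: [-173.9, -0.5, 67.9]
force: [1.8, -1.1, 1.5]
gripper_width: 17.7
turner tip [ 6.771e+02 -1.941e+02  1.000e-01] rpy [  0.1   6.  -22.1] | tcp [ 535.9 -137.2   46.6] shift cm [-0.31  0.08  0.24] rot [-0.094 -0.226  0.001] F [ 1.8 -1.1  1.5] 16.6667
[114.96626162 113.2656955 ]
```

View pics/s21.png

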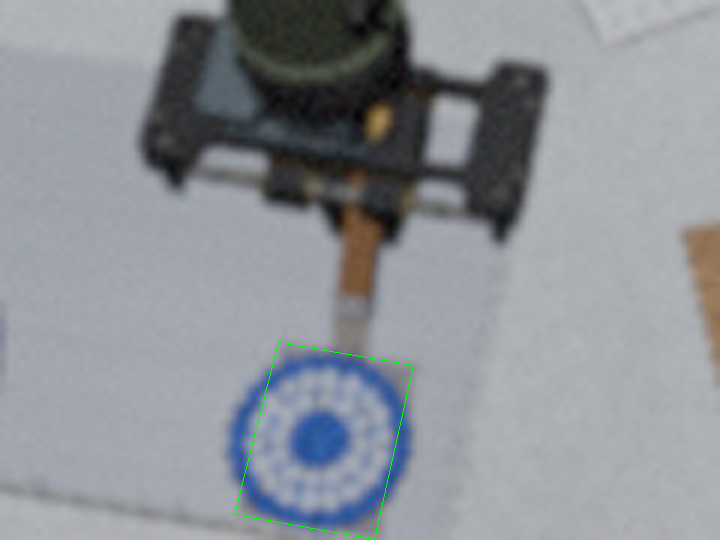

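```bash
python3 -m creep '0 0 0.3 -0.02 -0.045 0 1;0 0 0.3 -0.025 -0.06 0 1;0 0 0.4 -0.025 -0.06 0 1;0 0 0.5 -0.025 -0.06 0 1;0 0 1 0 0 0 1;0 0 1.5 0 0 0 1;0 0 1.5 0 0 0 1;0 0 0 0 0 0 1'; python3 - <<'E'
from h import *
tneed(trp(20,113,130),-22,-8); print(loc(TR,turner()[0]+turner()[1].apply([45,0,0])))
S=vision.grab_frame("scene");T=vision.grab_frame("top")
o,B=turner(); P=[(o+B.apply(np.array(box(-45,45,-35,35,0))),(0,255,0))]
overlay(S,"s22",(230,160,350,270),6,P);overlay(T,"t22",(300,120,420,220),6,P)
E
```

```text
time_s: 17.38
ee_pos: [529.1, -135.2, 93.1]
ee_rot: [173.3, -0.2, 67.9]
force: [0.5, 0.8, -0.9]
gripper_width: 17.7
turner tip [ 672.7 -193.8   83.3] rpy [ -0.2  -6.8 -22.1] | tcp [ 445.1 -100.5  136.6] shift cm [-8.4   3.47  4.35] rot [-0.005 -0.02   0.002] F [ 0.5  0.8 -0.9] 17.3833
[110.73346081 111.88816953]
```

View pics/s22.png

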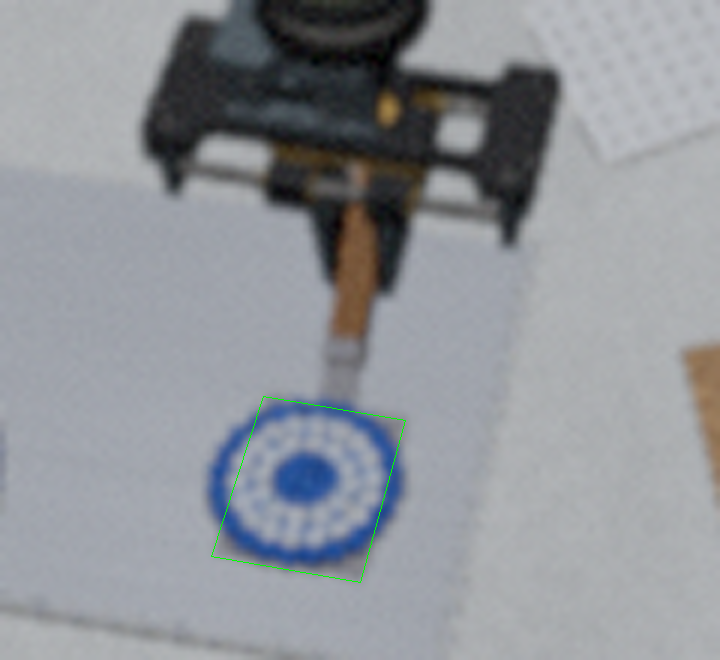

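View pics/t22.png

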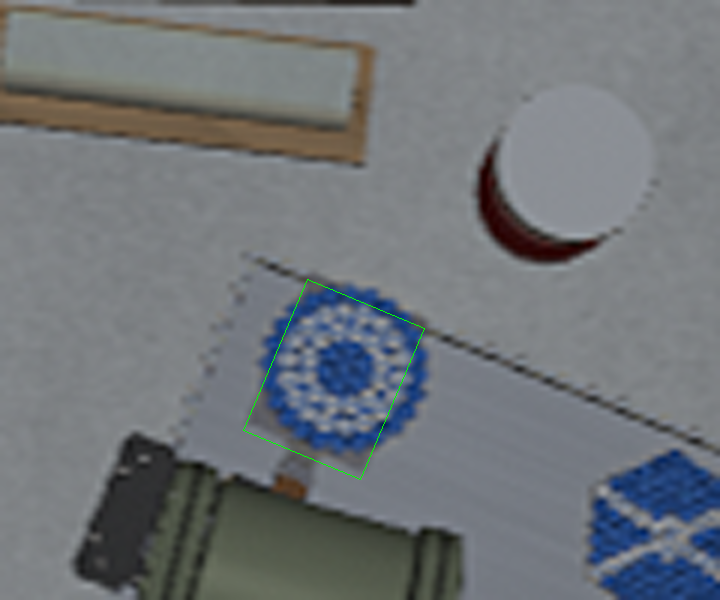

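```bash
python3 -m creep '0 0 1 0 0 0 1;0 0 1.5 0 0 0 1;-0.8 0.3 2 0 0 0 1;-1 0.4 2 0 0 0 1;-1 0.4 2 0 0 0 1;-1 0.4 1.5 0 0 0 1;-0.5 0.2 0.5 0 0 0 1;0 0 0 0 0 0 1'; python3 - <<'E'
from h import *
tneed(unp(-170,-5,200),35,-8)
A=R.from_euler('xyz',monitor.state()['ee_rot'],degrees=True)
E
```

```text
time_s: 18.15
ee_pos: [477.9, -116.2, 188.4]
ee_rot: [175.1, -0.1, 67.8]
force: [0.3, -0.1, -1.5]
gripper_width: 17.4
turner tip [ 621.1 -174.8  173.7] rpy [ -0.3  -5.  -22.2] | tcp [374.5 270.8 206.6] shift cm [-10.34  38.7    1.81] rot [ 0.012 -0.054  0.998] F [ 0.3 -0.1 -1.5] 18.15
```

```bash
python3 -m creep '-0.2 0.6 0.2 -0.026 -0.065 0.01 1;-0.35 1.3 0.2 0 0 0.03 1;-0.5 2 0.2 0 0 0.05 1;-0.7 2.6 0.2 0 0 0.068 1;-0.7 2.6 0.2 0 0 0.068 1;-0.7 2.6 0.2 0 0 0.068 1;-0.7 2.6 0.2 0 0 0.068 1;-0.7 2.6 0.2 0 0 0.068 1;-0.7 2.6 0.2 0 0 0.068 1;-0.7 2.6 0 0 0 0.068 1;-0.5 2 0 0 0 0.055 1;-0.5 1.6 0 0 0 0.045 1'; python3 - <<'E'
from h import *
tneed(unp(-170,-5,200),35,-8)
S=vision.grab_frame("scene");show(S,"s23",(280,60,480,260),4)
E
```

```text
time_s: 19.15
ee_pos: [401.3, 153.6, 193.2]
ee_rot: [173.1, -0.1, 108.2]
force: [0.1, -1.0, -1.9]
gripper_width: 17.5
turner tip [548.8 201.8 183.9] rpy [-0.3 -7.  18.2] | tcp [374.5 270.8 206.6] shift cm [-2.68 11.73  1.33] rot [ 0.012 -0.014  0.293] F [ 0.1 -1.  -1.9] 19.15
```

View pics/s23.png

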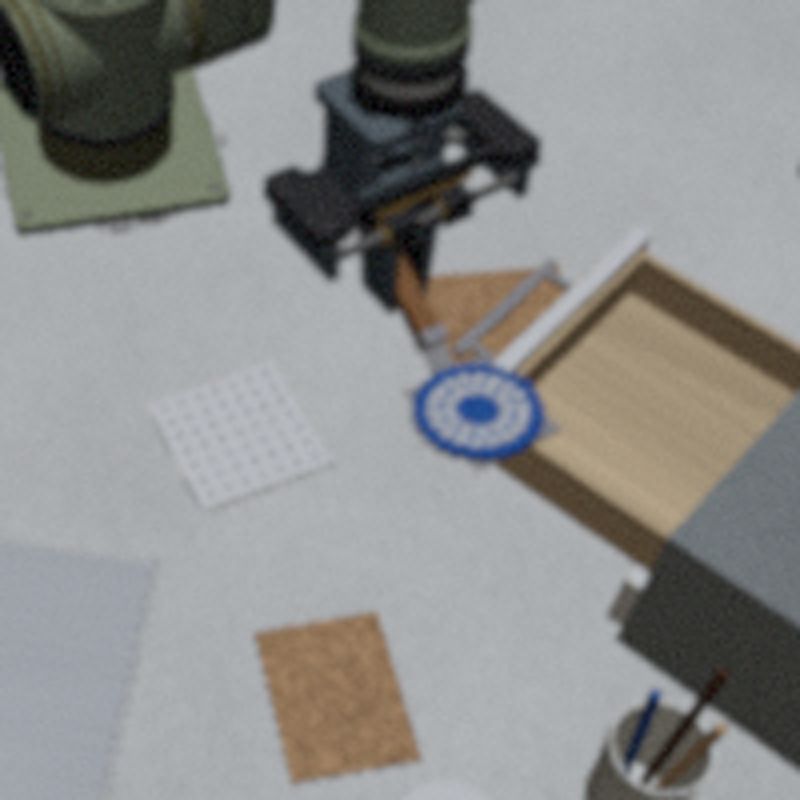

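```bash
python3 -c "
from h import *
tneed(unp(-175,-45,190),35,-8)"; python3 -m creep '-0.3 1.4 0.2 0 0 0.05 1;-0.3 1.6 0.2 0 0 0.055 1;-0.3 1.6 0.2 0 0 0.055 1;-0.2 1.6 0.2 0 0 0.055 1;-0.1 1.2 0 0 0 0.045 1;0 0.6 0 0 0 0.02 1;0 0 0 0 0 0 1'; python3 -c "
from h import *
tneed(unp(-175,-45,190),35,-8)"
```

```text
turner tip [547.9 204.  183.6] rpy [-0.1 -6.9 18.3] | tcp [393.4 235.2 196.6] shift cm [-0.71  7.98  0.35] rot [ 0.01  -0.015  0.291] F [-0.8  0.6 -1.3] 19.2
time_s: 19.78
ee_pos: [385.1, 240.8, 194.2]
ee_rot: [174.4, -0.3, 125.7]
force: [0.2, -0.4, -1.7]
gripper_width: 17.9
turner tip [511.2 330.9 181.5] rpy [-0.1 -5.7 35.6] | tcp [393.4 235.2 196.6] shift cm [ 0.83 -0.56  0.23] rot [ 0.024 -0.032 -0.011] F [ 0.2 -0.4 -1.7] 19.7833
```

```bash
python3 -c "
from h import *
tneed(unp(-190,-45,118),35,14);tneed(unp(-190,-45,112),35,30)"
```

```text
turner tip [511.2 330.9 181.5] rpy [-0.1 -5.7 35.6] | tcp [392.4 234.5 182.2] shift cm [ 0.73 -0.63 -1.2 ] rot [-0.198  0.282 -0.011] F [ 0.2 -0.4 -1.7] 19.7833
turner tip [511.2 330.9 181.5] rpy [-0.1 -5.7 35.6] | tcp [411.4 247.8 212.8] shift cm [2.63 0.7  1.85] rot [-0.359  0.509 -0.011] F [ 0.2 -0.4 -1.7] 19.7833
```

```bash
python3 -m creep '0.2 -0.2 0.1 -0.05 0.07 -0.005 1;0.2 -0.2 0.1 -0.05 0.07 0 1;0.2 -0.2 0.2 -0.05 0.07 0 1;0.2 0 0.2 -0.05 0.07 0 1;0 0 0 0 0 0 1'; python3 - <<'E'
from h import *
tneed(unp(-190,-45,115),35,30)
print(loc(UN,turner()[0]+turner()[1].apply([45,0,0])))
S=vision.grab_frame("scene")
o,B=turner(); P=[(o+B.apply(np.array(box(-45,45,-35,35,0))),(0,255,0))]
overlay(S,"s24",(340,80,480,220),5,P)
E
```

```text
time_s: 20.2
ee_pos: [391.6, 230.9, 197.9]
ee_rot: [-164.6, -0.2, 125.0]
force: [1.7, 0.4, -2.1]
gripper_width: 17.9
turner tip [506.3 311.  130.4] rpy [-0.2 15.3 35.1] | tcp [411.4 247.8 215.8] shift cm [1.98 1.7  1.79] rot [-0.144  0.212 -0.003] F [ 1.7  0.4 -2.1] 20.2
[-194.29007827  -47.48030263]
```

View pics/s24.png

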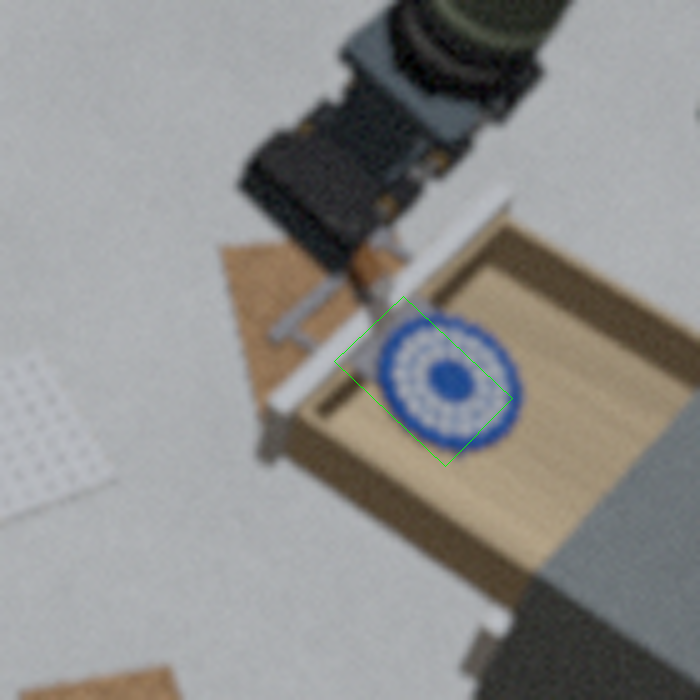

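```bash
python3 -m creep '0.7 0.6 0.6 -0.05 0.07 0 1;0.7 0.6 0.6 -0.05 0.07 0 1;0.6 0.5 0.6 -0.044 0.07 0 1;0 0 0 0 0 0 1;0 0 0 0 0 0 1;0 0 0 0 0 0 1'; python3 - <<'E'
from h import *
tneed(unp(-190,-45,115),35,34)
print(loc(UN,turner()[0]+turner()[1].apply([45,0,0])))
S=vision.grab_frame("scene")
o,B=turner(); P=[(o+B.apply(np.array(box(-45,45,-35,35,0))),(0,255,0))]
overlay(S,"s25",(340,80,480,220),5,P)
E
```

```text
time_s: 20.75
ee_pos: [405.9, 242.1, 215.1]
ee_rot: [-149.6, -0.3, 124.7]
force: [0.8, 0.5, -1.2]
gripper_width: 17.7
turner tip [502.6 309.4 113.8] rpy [-0.1 30.3 34.9] | tcp [417.4 252.  223.8] shift cm [1.15 0.99 0.86] rot [-0.036  0.054  0.001] F [ 0.8  0.5 -1.2] 20.75
[-198.29464657  -46.72202499]
```

View pics/s25.png

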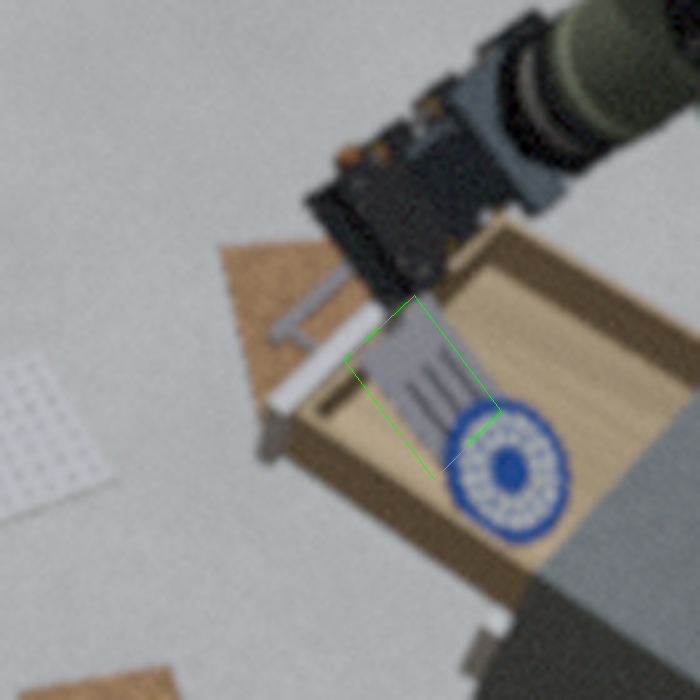

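```bash
python3 -m creep '-0.8 -0.6 0.6 0 0 0 1;-0.8 -0.6 0.6 0 0 0 1;-0.4 -0.3 1.5 0 0 0 1;0 0 2 0 0 0 1;0 0 2.5 0 0 0 1;0 0 2.5 0.06 -0.085 0 1;0 0 0 0.06 -0.085 0 1;0 0 0 0.06 -0.085 0 1;0 0 0 0.06 -0.085 0 1;0 0 0 0.06 -0.085 0 1;0 0 0 0 0 0 1'; python3 - <<'E'
from h import *
tneed(trp(-20,-103,90),-22,5)
S=vision.grab_frame("scene")
show(S,"s26",(340,80,480,220),5);blobs("scene",102);blobs("scene");blobs("top")
E
```

```text
time_s: 21.72
ee_pos: [368.7, 215.3, 327.4]
ee_rot: [178.6, -0.4, 124.9]
force: [-1.4, -0.6, -1.2]
gripper_width: 18.1
turner tip [494.7 302.9 303.3] rpy [-0.  -1.5 34.9] | tcp [ 332.1 -287.8  131.3] shift cm [ -3.65 -50.31 -19.61] rot [-0.013  0.117 -0.991] F [-1.4 -0.6 -1.2] 21.7167
scene [331.2 348.9] 1252.5 world [ 942.6 -100.7] tray [326.  299.4] x 266.0 382.0 y 253.0 346.0
scene [214.2 238.1] 593.5 world [ 598.8 -355.7] tray [102.9 -65.8] x 60.0 143.0 y -107.0 -26.0
scene [438.6 175.6] 406.5 world [522.8 321.6] tray [-221.3  533.7] x -258.0 -181.0 y 490.0 571.0
scene [624.8 183.5] 563.5 world [661. 853.] tray [-292.3 1078.1] x -373.0 -237.0 y 1001.0 1136.0
scene [541.9  84.8] 3050.5 world [220.7 823.7] tray [-689.5  886. ] x -961.0 -428.0 y 792.0 1004.0
scene [331.1 348.9] 1259.0 world [927.6 -96.2] tray [310.5 297.9] x 244.0 372.0 y 245.0 349.0
scene [214.2 238.2] 596.5 world [ 550.8 -375.8] tray [  65.9 -102.5] x 19.0 112.0 y -147.0 -59.0
scene [624.7 183.6] 567.5 world [618.8 949.7] tray [-367.6 1152. ] x -456.0 -307.0 y 1068.0 1217.0
scene [438.6 175.5] 410.5 world [466.8 367.3] tray [-290.4  555. ] x -332.0 -245.0 y 507.0 596.0
scene [541.9  84.8] 3055.5 world [135.5 918.4] tray [-804.   941.9] x -1101.0 -517.0 y 838.0 1071.0
top [ 26.5 299.2] 1659.0 world [226.4 922.5] tray [-721.2  979.7] x -848.0 -595.0 y 901.0 1060.0
top [203.6 211.7] 475.5 world [530.4 338. ] tray [-220.4  551.7] x -263.0 -181.0 y 507.0 602.0
top [411.  209.3] 543.0 world [ 549.4 -378.1] tray [  65.5 -105.1] x 17.0 113.0 y -151.0 -59.0
top [ 17.2 207.5] 1735.0 world [535.5 976.8] tray [-455.  1145.9] x -550.0 -367.0 y 1045.0 1245.0
top [333.5 105.5] 220.5 world [ 913.1 -105.4] tray [300.5 283.9] x 267.0 333.0 y 247.0 321.0
top [334.6  78.5] 241.0 world [1011.6 -108.5] tray [393. 318.] x 361.0 426.0 y 280.0 355.0
```

View pics/s26.png

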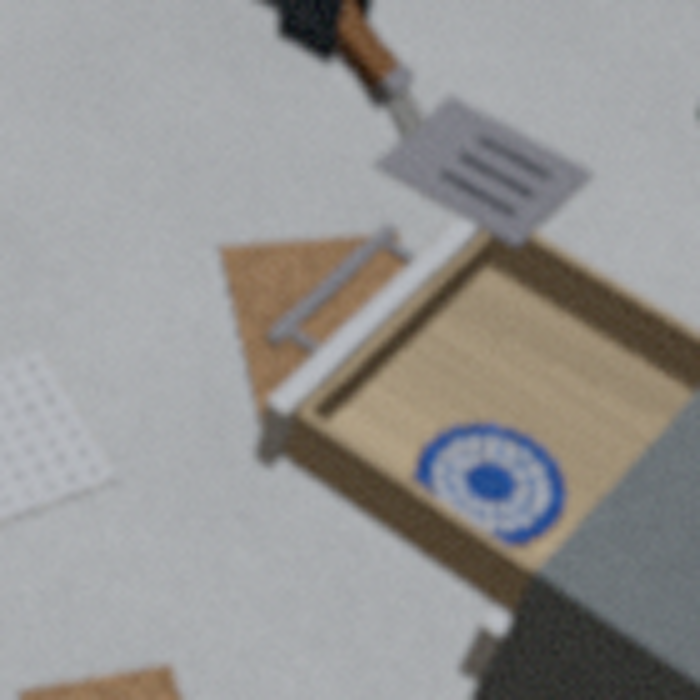

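```bash
python3 -m creep '0 -2 0 0 0 -0.04 1;0 -3.8 -0.5 0 0 -0.07 1;0 -3.8 -1 0 0 -0.07 1;0 -3.8 -1 0 0 -0.07 1;0 -3.8 -1 0 0 -0.07 1;0 -3.8 -1 0 0 -0.07 1;0 -3.8 -1 0 0 -0.07 1;0 -3.8 -1 0 0 -0.07 1;0 -3.8 -1 0 0 -0.07 1;0 -3.8 -1 0 0 -0.07 1;0 -3.8 -1 0 0 -0.07 1;0 -2 -1 0 0 -0.07 1'; python3 -c "
from h import *
tneed(trp(-20,-103,90),-22,5)"
```

```text
time_s: 22.92
ee_pos: [382.9, -215.3, 207.5]
ee_rot: [-179.4, -0.9, 77.2]
force: [0.3, 0.4, -1.3]
gripper_width: 17.8
turner tip [ 531.7 -249.1  178. ] rpy [  0.5   0.5 -12.8] | tcp [ 332.1 -287.8  131.3] shift cm [-5.08 -7.25 -7.62] rot [ 0.016  0.077 -0.16 ] F [ 0.3  0.4 -1.3] 22.9167
```

```bash
python3 -m creep '-1.5 -2 -1 0.005 0.025 -0.06 1;-1.8 -2.5 -2 0.005 0.025 -0.06 1;-1.5 -2 -2.5 0.005 0.025 -0.04 1;-0.3 -0.6 -2 0 0 0 1;0 0 0 0 0 0 1;0 0 0 0 0 0 1'; python3 -c "
from h import *
tneed(trp(-20,-104,20),-22,6)"
```

```text
time_s: 23.42
ee_pos: [333.0, -298.2, 120.4]
ee_rot: [-173.7, -0.6, 66.9]
force: [0.6, 0.4, -1.5]
gripper_width: 17.3
turner tip [ 470.  -356.5   76. ] rpy [  0.2   6.2 -23. ] | tcp [ 332.5 -289.    63.9] shift cm [-0.05  0.92 -5.65] rot [-0.005 -0.001  0.018] F [ 0.6  0.4 -1.5] 23.4167
```

```bash
python3 -m creep '0 0.9 -1.5 0 0 0.018 1;0 0 -1.7 0 0 0 1;0 0 -1.5 0 0 0 1;0 0 0 0 0 0 1;0 0 0 0 0 0 1'; python3 -c "
from h import *
tneed(trp(-20,-104,5),-22,6)"
```

```text
time_s: 23.83
ee_pos: [339.5, -289.6, 74.4]
ee_rot: [-173.8, -0.6, 68.3]
force: [-0.2, -1.0, -1.3]
gripper_width: 17.7
turner tip [ 478.  -344.7   30.3] rpy [  0.2   6.1 -21.7] | tcp [ 332.5 -289.    48.9] shift cm [-0.71  0.05 -2.55] rot [-0.004  0.001 -0.005] F [-0.2 -1.  -1.3] 23.8333
```

```bash
python3 -m creep '-0.5 0 -1 0 0 0 1;0 0 -0.8 0 0 0 1;0 0 0 0 0 0 1';python3 -m creep '0 0 -0.3 0 0 0 1;0 0 0 0 0 0 1'; python3 -c "
from h import *
tneed(trp(-20,-104,5),-22,6)"
```

```text
time_s: 24.08
ee_pos: [338.4, -290.7, 59.3]
ee_rot: [-174.2, -0.5, 68.4]
force: [0.6, 0.2, -1.3]
gripper_width: 18.1
time_s: 24.25
ee_pos: [339.8, -291.2, 57.5]
ee_rot: [-174.3, -0.5, 68.5]
force: [0.1, -0.1, -0.4]
gripper_width: 17.8
turner tip [ 478.8 -346.    14.7] rpy [  0.1   5.6 -21.5] | tcp [ 332.5 -289.    48.9] shift cm [-0.74  0.21 -0.86] rot [ 0.001  0.008 -0.009] F [ 0.1 -0.1 -0.4] 24.25
```

```bash
python3 -m creep '0 0 -0.4 0.002 0.008 -0.009 1;0 0 -0.3 0 0 0 1;0 0 0 0 0 0 1';python3 -m creep '0 0 -0.2 0 0 0 1;0 0 0 0 0 0 1';  python3 - <<'E'
from h import *
tneed(trp(-20,-104,5),-22,6)
S=vision.grab_frame("scene")
o,B=turner(); P=[(o+B.apply(np.array(box(-45,45,-35,35,0))),(0,255,0))]
overlay(S,"s27",(170,170,290,270),6,P)
E
```

```text
time_s: 24.5
ee_pos: [341.1, -291.9, 51.3]
ee_rot: [-174.0, -0.4, 67.9]
force: [0.2, 0.1, -1.3]
gripper_width: 17.5
time_s: 24.67
ee_pos: [341.2, -292.0, 49.1]
ee_rot: [-174.0, -0.4, 67.9]
force: [0.3, 1.0, -2.0]
gripper_width: 17.9
turner tip [ 479.3 -348.3    5.4] rpy [ -0.    5.9 -22.1] | tcp [ 332.5 -289.    48.9] shift cm [-0.87  0.3  -0.02] rot [0.001 0.001 0.001] F [ 0.3  1.  -2. ] 24.6667
```

View pics/s27.png

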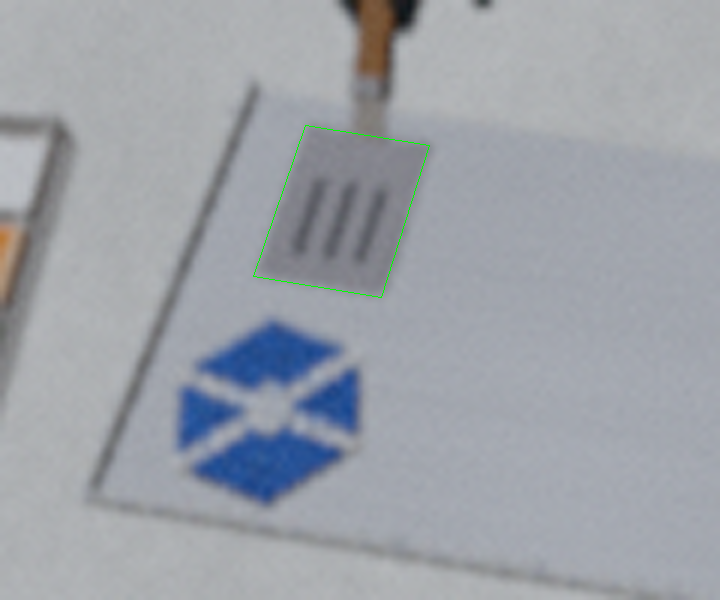

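```bash
python3 -m creep '0 0 -0.2 0 0 0 1;0 0 0 0 0 0 1';python3 -m creep '0 0 -0.15 0 0 0 1;0 0 0 0 0 0 1';python3 -m creep '0 0 -0.15 0 0 0 1;0 0 0 0 0 0 1';  python3 - <<'E'
from h import *
tneed(trp(-20,-104,5),-22,6);print(loc(TR,turner()[0]+turner()[1].apply([45,0,0])))
E
```

```text
time_s: 24.88
ee_pos: [341.3, -292.2, 47.1]
ee_rot: [-174.0, -0.4, 67.9]
force: [0.3, 0.0, -1.2]
gripper_width: 18.2
time_s: 25.05
ee_pos: [341.2, -292.2, 45.5]
ee_rot: [-174.0, -0.4, 67.9]
force: [0.4, -0.3, -0.5]
gripper_width: 17.8
time_s: 25.22
ee_pos: [341.4, -292.4, 44.0]
ee_rot: [-174.1, -0.3, 67.9]
force: [0.4, 0.6, -0.6]
gripper_width: 17.9
turner tip [ 479.5 -348.7    0.5] rpy [ -0.1   5.8 -22.1] | tcp [ 332.5 -289.    48.9] shift cm [-0.89  0.33  0.49] rot [0.002 0.002 0.002] F [ 0.4  0.6 -0.6] 25.2167
[ -10.34136845 -104.05309451]
```

Barely touching, tip aligned; slide forward with a light downward bias.

```bash
python3 -m creep '0.5 -0.2 -0.15 0 0 0 1;0.7 -0.28 -0.05 0 0 0 1;0.7 -0.28 0 0 0 0 1;0.7 -0.28 0 0 0 0 1;0.7 -0.28 0 0 0 0 1;0.7 -0.28 0 0 0 0 1;0 0 0 0 0 0 1'; python3 - <<'E'
from h import *
tneed(trp(118,-104,2),-22,6);print(loc(TR,turner()[0]+turner()[1].apply([45,0,0])))
S=vision.grab_frame("scene")
o,B=turner(); P=[(o+B.apply(np.array(box(-45,45,-35,35,0))),(0,255,0))]
overlay(S,"s28",(170,170,290,270),6,P)
E
```

```text
time_s: 25.8
ee_pos: [387.1, -311.2, 42.8]
ee_rot: [-174.3, -0.3, 67.9]
force: [0.8, 0.0, 0.4]
gripper_width: 17.6
turner tip [ 5.254e+02 -3.676e+02 -1.000e-01] rpy [ -0.1   5.6 -22.1] | tcp [ 460.4 -340.7   45.9] shift cm [ 7.33 -2.95  0.32] rot [0.005 0.006 0.002] F [0.8 0.  0.4] 25.8
[  39.2705973  -104.41503407]
```

View pics/s28.png

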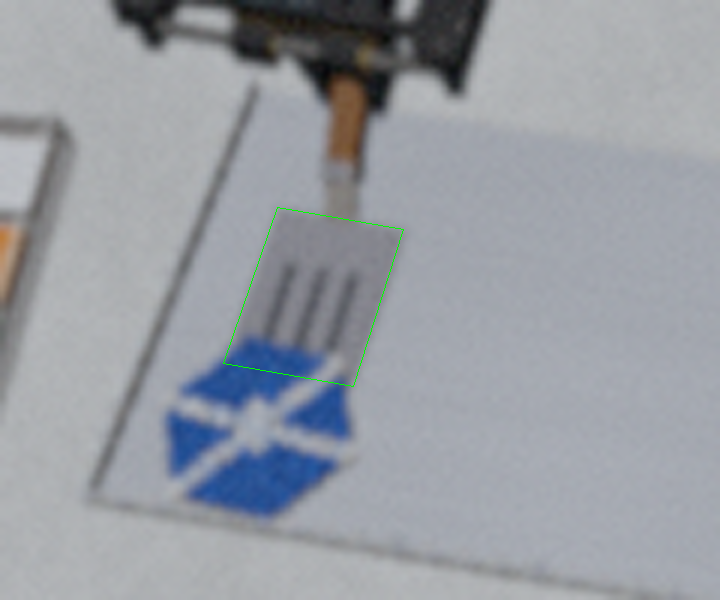

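```bash
python3 -m creep '0.7 -0.28 0 0 0 0 1;0.7 -0.28 0 0 0 0 1;0.7 -0.28 0 0 0 0 1;0.7 -0.28 0 0 0 0 1;0 0 0 0 0 0 1'; python3 - <<'E'
from h import *
tneed(trp(118,-104,2),-22,6);print(loc(TR,turner()[0]+turner()[1].apply([45,0,0])))
S=vision.grab_frame("scene")
o,B=turner(); P=[(o+B.apply(np.array(box(-45,45,-35,35,0))),(0,255,0))]
overlay(S,"s29",(170,170,290,270),6,P);blobs("scene")
E
```

```text
time_s: 26.27
ee_pos: [416.9, -322.9, 43.0]
ee_rot: [-174.2, -0.3, 67.8]
force: [1.0, -0.5, -0.1]
gripper_width: 18.0
turner tip [ 5.551e+02 -3.793e+02 -1.000e-01] rpy [ -0.1   5.7 -22.1] | tcp [ 460.4 -340.7   45.9] shift cm [ 4.35 -1.78  0.29] rot [0.004 0.005 0.002] F [ 1.  -0.5 -0.1] 26.2667
[  71.21892055 -104.135429  ]
scene [331.2 348.9] 1248.0 world [927.7 -96. ] tray [310.5 298.1] x 244.0 372.0 y 247.0 349.0
scene [211.6 241. ] 629.0 world [ 558.5 -383.9] tray [  76.1 -107.1] x 30.0 119.0 y -151.0 -63.0
scene [624.6 183.7] 563.0 world [619.2 949.3] tray [-367.1 1151.7] x -452.0 -307.0 y 1068.0 1216.0
scene [438.6 175.6] 407.5 world [467.1 367.3] tray [-290.1  555.2] x -330.0 -245.0 y 507.0 596.0
scene [541.9  84.8] 3052.0 world [135.5 918.3] tray [-804.   941.9] x -1101.0 -518.0 y 839.0 1071.0
```

View pics/s29.png

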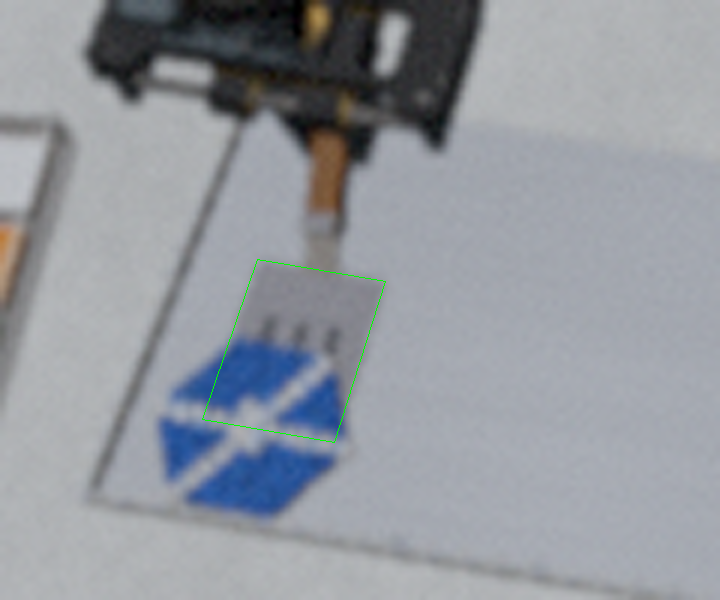

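```bash
python3 -m creep '0.7 -0.33 0 0 0 0 1;0.7 -0.33 0 0 0 0 1;0.7 -0.33 0 0 0 0 1;0.7 -0.33 0 0 0 0 1;0.6 -0.25 0 0 0 0 1;0.4 -0.16 0 0 0 0 1;0 0 0 0 0 0 1'; python3 - <<'E'
from h import *
tneed(trp(118,-104,2),-22,6);print(loc(TR,turner()[0]+turner()[1].apply([45,0,0])))
S=vision.grab_frame("scene")
o,B=turner(); P=[(o+B.apply(np.array(box(-45,45,-35,35,0))),(0,255,0))]
overlay(S,"s30",(170,170,290,270),6,P);blobs("scene")
E
```

```text
time_s: 26.95
ee_pos: [456.6, -340.9, 43.2]
ee_rot: [-174.0, -0.3, 67.8]
force: [-1.1, -0.4, 1.2]
gripper_width: 17.7
turner tip [ 5.947e+02 -3.973e+02 -4.000e-01] rpy [ -0.1   5.9 -22.1] | tcp [ 460.4 -340.7   45.9] shift cm [0.38 0.01 0.27] rot [0.002 0.002 0.002] F [-1.1 -0.4  1.2] 26.95
[ 114.59843584 -105.97274683]
scene [331.2 348.9] 1248.0 world [927.5 -95.9] tray [310.4 298.1] x 244.0 372.0 y 247.0 349.0
scene [210.6 241. ] 628.5 world [ 557.9 -386.8] tray [  76.6 -110. ] x 31.0 119.0 y -154.0 -65.0
scene [438.6 175.6] 404.0 world [467.1 367.5] tray [-290.1  555.3] x -330.0 -245.0 y 507.0 596.0
scene [624.8 183.5] 562.5 world [618.7 950.4] tray [-367.9 1152.6] x -456.0 -307.0 y 1068.0 1217.0
scene [541.9  84.8] 3053.5 world [135.5 918.4] tray [-804.   941.9] x -1101.0 -517.0 y 838.0 1071.0
```

View pics/s30.png

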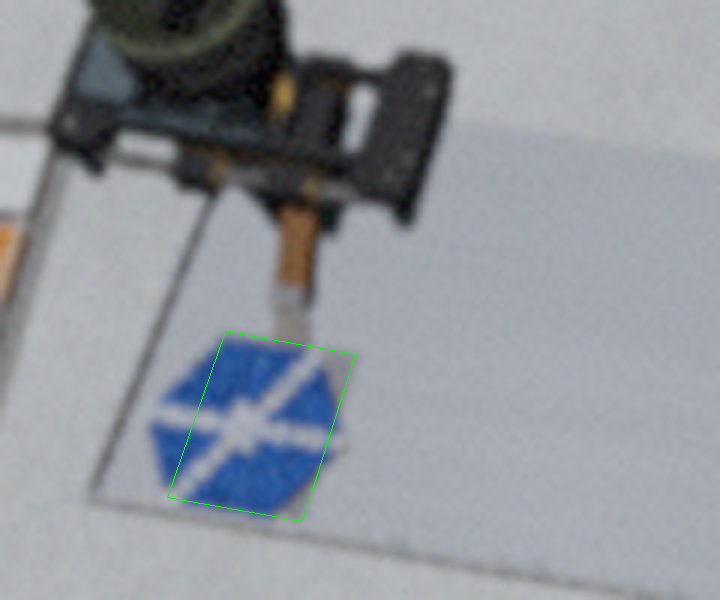

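```bash
python3 -m creep '0 0 0.3 -0.02 -0.045 0 1;0 0 0.3 -0.025 -0.06 0 1;0 0 0.4 -0.025 -0.06 0 1;0 0 0.5 -0.025 -0.06 0 1;0 0 1 -0.01 -0.02 0 1;0 0 1.5 0 0 0 1;0 0 1.5 0 0 0 1;-0.5 0.2 2 0 0 0 1;-0.5 0.2 2 0 0 0 1;-0.5 0.2 1.5 0 0 0 1;0 0 0.7 0 0 0 1;0 0 0 0 0 0 1'; python3 - <<'E'
from h import *
tneed(unp(-175,45,200),35,-8)
S=vision.grab_frame("scene")
o,B=turner(); P=[(o+B.apply(np.array(box(-45,45,-35,35,0))),(0,255,0))]
overlay(S,"s31",(160,150,300,270),5,P)
E
```

```text
time_s: 28.05
ee_pos: [432.2, -327.8, 159.9]
ee_rot: [171.5, -0.3, 67.9]
force: [0.6, -0.5, -2.3]
gripper_width: 17.8
turner tip [ 576.  -386.7  155. ] rpy [ -0.1  -8.6 -22.2] | tcp [341.7 308.9 206.6] shift cm [-9.06 63.67  4.67] rot [-0.     0.011  0.998] F [ 0.6 -0.5 -2.3] 28.05
```

View pics/s31.png

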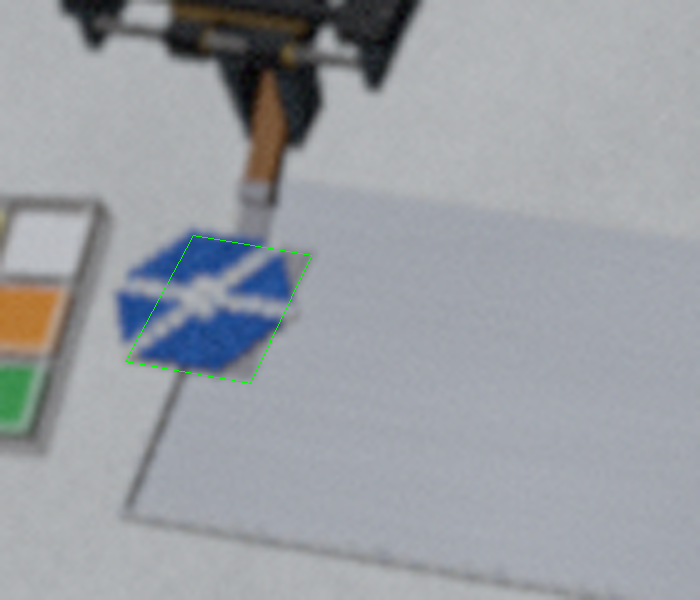

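```bash
python3 -m creep '-0.1 0.5 0.3 0 0 0.01 1;-0.15 1 0.4 0 0 0.02 1;-0.2 1.5 0.5 0 0 0.03 1;-0.3 2 0.5 0 0 0.035 1;-0.35 2.4 0.5 0 0 0.038 1;-0.35 2.4 0.5 0 0 0.038 1;-0.35 2.4 0.3 0 0 0.038 1;-0.35 2.4 0.3 0 0 0.038 1;-0.35 2.4 0.2 0 0 0.038 1;-0.35 2.4 0.2 0 0 0.038 1;-0.35 2.4 0.2 0 0 0.038 1;-0.35 2.4 0.2 0 0 0.038 1'; python3 -m creep '-0.35 2.4 0 0 0 0.038 1;-0.35 2.4 0 0 0 0.038 1;-0.35 2.4 0 0 0 0.038 1;-0.35 2.4 0 0 0 0.038 1;-0.35 2.4 0 0 0 0.038 1;-0.35 2.4 0 0 0 0.038 1;-0.35 2.4 0 0 0 0.038 1;-0.35 2.4 0 0 0 0.038 1'; python3 - <<'E'
from h import *
tneed(unp(-175,45,195),35,-8)
S=vision.grab_frame("scene")
o,B=turner(); P=[(o+B.apply(np.array(box(-45,45,-35,35,0))),(0,255,0))]
overlay(S,"s32",(300,60,480,220),4,P)
E
```

```text
time_s: 29.1
ee_pos: [385.8, -65.5, 194.4]
ee_rot: [172.7, -0.9, 92.6]
force: [0.5, 0.8, -2.1]
gripper_width: 17.5
time_s: 29.77
ee_pos: [343.0, 141.2, 192.2]
ee_rot: [173.2, -1.2, 111.8]
force: [1.0, -0.8, -1.8]
gripper_width: 17.7
turner tip [487.1 198.6 182.7] rpy [ 0.8 -6.9 21.7] | tcp [341.7 308.9 201.6] shift cm [-0.14 16.77  0.94] rot [-0.003 -0.023  0.231] F [ 1.  -0.8 -1.8] 29.7667
```

View pics/s32.png

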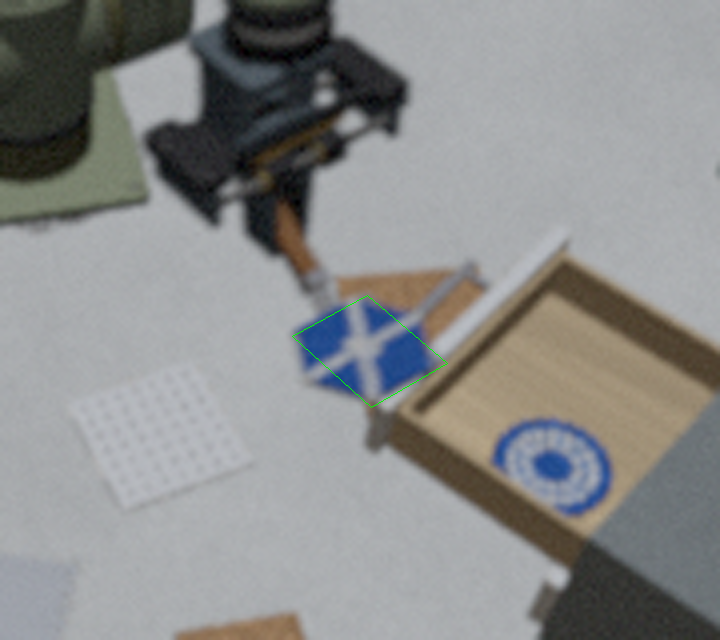

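```bash
python3 -m creep '0 2.2 0.3 0 0 0.03 1;0 2.2 0.3 0 0 0.03 1;0 2.2 0.3 0 0 0.03 1;0.1 2.2 0.2 0 0 0.03 1;0.1 2 0.2 0 0 0.03 1;0.1 1.6 0 0 0 0.03 1;0 1.2 0 0 0 0.02 1;0 0.6 0 0 0 0.01 1;0 0 0 0 0 0 1'; python3 - <<'E'
from h import *
tneed(unp(-175,45,195),35,-8)
E
```

```text
time_s: 30.57
ee_pos: [330.5, 295.2, 202.5]
ee_rot: [173.9, -1.5, 125.9]
force: [-0.3, -0.3, -2.1]
gripper_width: 17.6
turner tip [456.1 386.  191. ] rpy [ 1.1 -6.2 35.7] | tcp [341.7 308.9 201.6] shift cm [ 1.11  1.37 -0.09] rot [ 0.002 -0.037 -0.015] F [-0.3 -0.3 -2.1] 30.5667
```

```bash
python3 -m creep '0.5 0.6 0 0 0 -0.01 1;0.5 0.6 0 0 0 0 1;0.2 0 0.1 -0.05 0.07 0 1;0.2 0 0.1 -0.05 0.07 0 1;0.2 0 0.2 -0.05 0.07 0 1;0.2 0 0.2 -0.05 0.07 0 1;0 0 0 0 0 0 1'; python3 - <<'E'
from h import *
tneed(unp(-195,43,115),35,30)
S=vision.grab_frame("scene")
o,B=turner(); P=[(o+B.apply(np.array(box(-45,45,-35,35,0))),(0,255,0))]
overlay(S,"s33",(340,80,480,220),5,P)
E
```

```text
time_s: 31.15
ee_pos: [348.7, 304.9, 208.5]
ee_rot: [-165.5, -1.3, 124.6]
force: [2.0, 0.5, -2.0]
gripper_width: 18.1
turner tip [464.2 385.9 143.3] rpy [ 0.9 14.4 34.9] | tcp [356.7 316.9 215.8] shift cm [0.8  1.2  0.73] rot [-0.169  0.215  0.008] F [ 2.   0.5 -2. ] 31.15
```

View pics/s33.png

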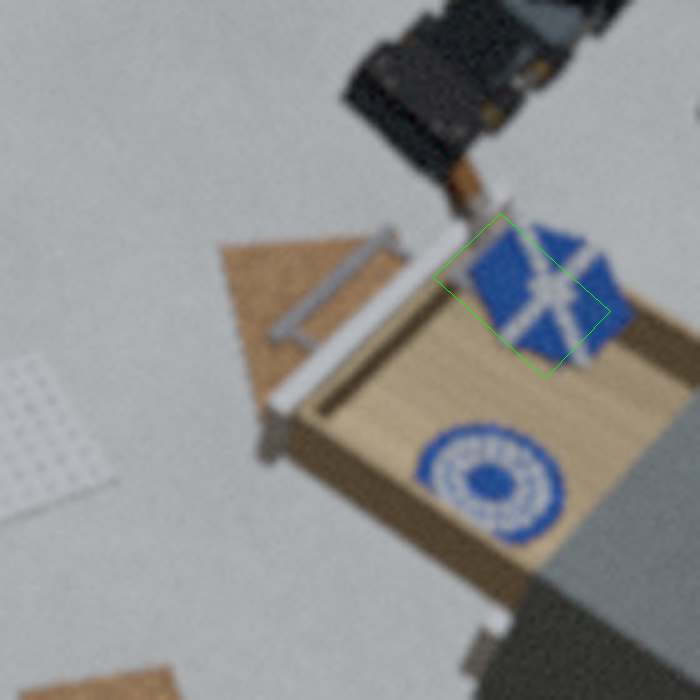

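```bash
python3 - <<'E'
from h import *
S=vision.grab_frame("scene")
for z in (120,140,150): p=plane(S,(340+550/5,80+287/5),z); print(z,loc(UN,p))
print(loc(UN,turner()[0]+turner()[1].apply([45,0,0])))
E
python3 -m creep '0.4 -0.6 0 0 0 0 1;0.4 -0.6 0 0 0 0 1;0 0 0 0 0 0 1'; python3 - <<'E'
from h import *
S=vision.grab_frame("scene")
o,B=turner(); P=[(o+B.apply(np.array(box(-45,45,-35,35,0))),(0,255,0))]
overlay(S,"s34",(340,80,480,220),5,P)
print(loc(UN,turner()[0]+turner()[1].apply([45,0,0])))
tneed(unp(-195,28,115),35,30)
E
```

```text
120 [-229.1489967    86.56625923]
140 [-223.58083935   67.87541479]
150 [-220.79676067   58.52999257]
[-188.29936184   38.26643204]
time_s: 31.5
ee_pos: [353.2, 288.9, 209.4]
ee_rot: [-165.8, -1.3, 124.6]
force: [-0.5, -1.3, -1.5]
gripper_width: 17.9
[-191.05793825   22.81680924]
turner tip [468.6 370.4 145. ] rpy [ 0.9 14.1 34.9] | tcp [365.3 304.7 215.8] shift cm [1.25 1.55 0.62] rot [-0.172  0.218  0.007] F [-1.1  0.6 -1.5] 31.55
```

View pics/s34.png

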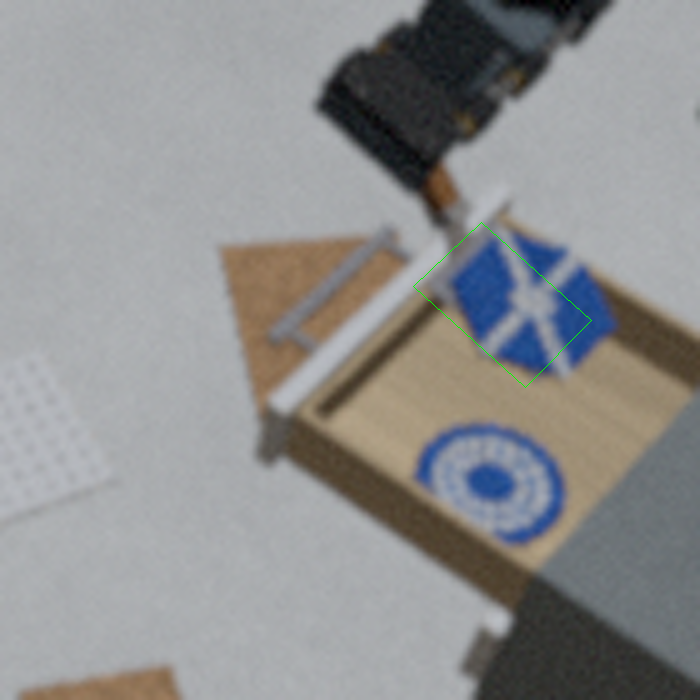

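```bash
python3 -m creep '0.5 0.5 0.3 -0.055 0.07 0 1;0.5 0.5 0.3 -0.055 0.07 0 1;0.4 0.4 0.3 -0.05 0.07 0 1;0 0 0 0 0 0 1;0 0 0 0 0 0 1;0 0 0 0 0 0 1'; python3 - <<'E'
from h import *
tneed(unp(-195,28,115),35,30)
S=vision.grab_frame("scene")
o,B=turner(); P=[(o+B.apply(np.array(box(-45,45,-35,35,0))),(0,255,0))]
overlay(S,"s35",(340,80,480,220),5,P)
E
```

```text
time_s: 32.05
ee_pos: [363.9, 300.7, 221.6]
ee_rot: [-150.5, -0.6, 124.3]
force: [-0.9, -0.0, -1.3]
gripper_width: 17.8
turner tip [462.2 368.4 122.1] rpy [ 0.3 29.4 34.6] | tcp [365.3 304.7 215.8] shift cm [ 0.14  0.4  -0.59] rot [-0.009  0.006  0.009] F [-0.9 -0.  -1.3] 32.05
```

View pics/s35.png

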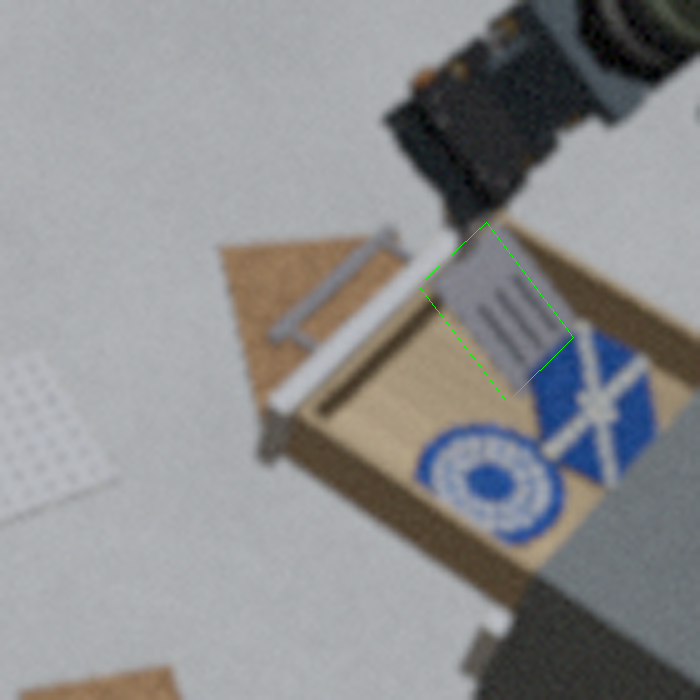

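Slid in. Retract, lift and level.

```bash
python3 -m creep '-0.8 -0.6 0.6 0 0 0 1;-0.8 -0.6 0.6 0 0 0 1;-0.4 -0.3 1.5 0 0 0 1;0 0 2 0 0 0 1;0 0 2.5 0 0 0 1;0 0 2.5 0.06 -0.085 0 1;0 0 0 0.06 -0.085 0 1;0 0 0 0.06 -0.085 0 1;0 0 0 0.06 -0.085 0 1;0 0 0 0.06 -0.085 0 1;0 0 0 0 0 0 1'; python3 - <<'E'
from h import *
# desired: turner centre at pad centre
tip=(621.2+45,69.4,60); tneed(tip,-0.7,0)
S=vision.grab_frame("scene")
show(S,"s36",(340,80,480,220),5)
f=vision.grab_frame("top"); show(f,"t36",(120,130,270,280),4)
E
```

```text
time_s: 33.02
ee_pos: [328.3, 273.9, 334.2]
ee_rot: [177.7, -1.0, 124.7]
force: [-1.3, -1.5, -2.3]
gripper_width: 17.8
turner tip [454.7 361.6 312.4] rpy [ 0.6 -2.4 34.7] | tcp [513.4  71.4  88.1] shift cm [ 18.51 -20.24 -24.61] rot [-0.023  0.037 -0.618] F [-1.3 -1.5 -2.3] 33.0167
```

View pics/s36.png

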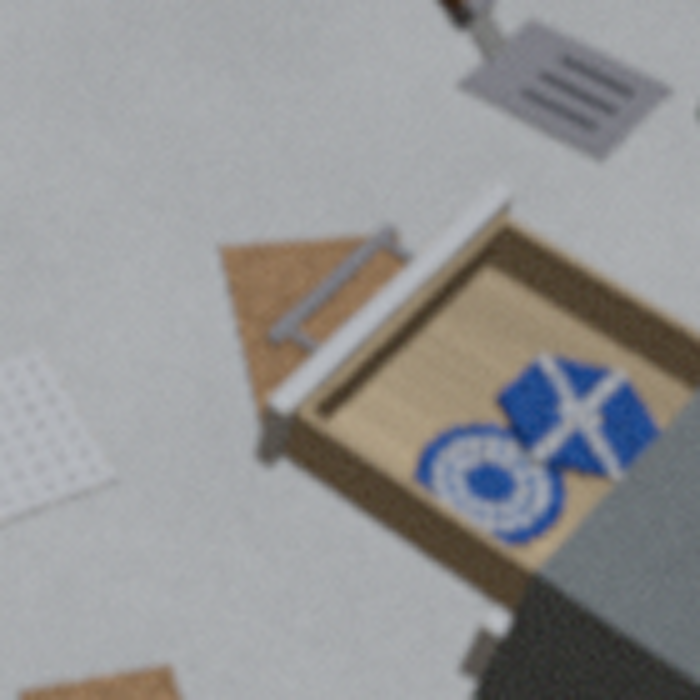

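View pics/t36.png

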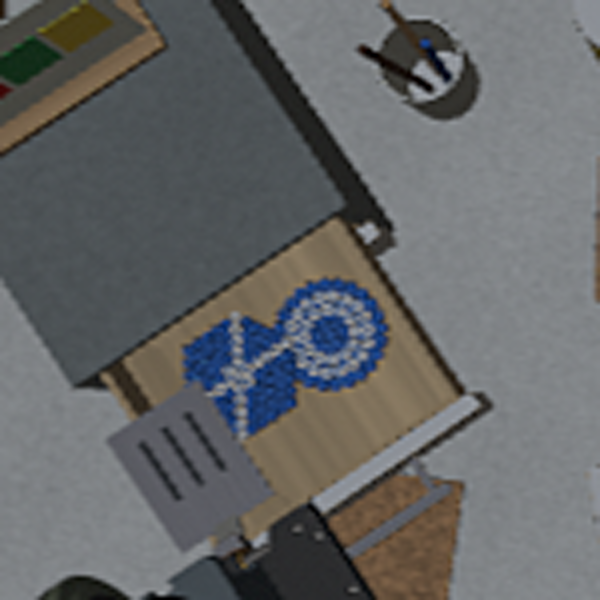

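```bash
python3 -m creep '1 -1.5 0 0 0 -0.04 1;2.2 -2.5 -1 -0.005 0.005 -0.07 1;2.2 -2.5 -2 0 0 -0.07 1;2.2 -2.5 -2.5 0 0 -0.07 1;2.2 -2.5 -2.5 0 0 -0.07 1;2.2 -2.5 -2.5 0 0 -0.07 1;2.2 -2.5 -2.5 0 0 -0.07 1;2.2 -2.5 -2.5 0 0 -0.07 1;1 -1.5 -2.5 0 0 -0.07 1;0 0 -2 0 0 -0.03 1;0 0 0 0 0 0 1'; python3 - <<'E'
from h import *
tip=(621.2+45,69.4,25); tneed(tip,-0.7,0)
E
```

```text
time_s: 34.03
ee_pos: [512.3, 66.8, 124.7]
ee_rot: [179.7, -0.9, 87.0]
force: [-1.1, -0.2, -1.3]
gripper_width: 17.7
turner tip [665.1  58.8  97.7] rpy [ 0.5 -0.4 -3. ] | tcp [513.4  71.4  53.1] shift cm [ 0.11  0.46 -7.16] rot [-0.009  0.007  0.041] F [-1.1 -0.2 -1.3] 34.0333
```

```bash
python3 -m creep '0 0.45 -1.5 -0.009 0.02 0.041 1;0 0 -2 0 0 0 1;0 0 -1.5 0 0 0 1;0 0 -0.7 0 0 0 1;0 0 0 0 0 0 1;0 0 0 0 0 0 1'; python3 - <<'E'
from h import *
tip=(621.2+45,69.4,4); tneed(tip,-0.7,1)
S=vision.grab_frame("scene")
o,B=turner(); P=[(o+B.apply(np.array(box(-45,45,-35,35,0))),(0,255,0)),(w((621.2,69.4,-.7),box(-65,65,-50,50,4)),(0,0,255))]
overlay(S,"s37",(320,170,410,270),6,P)
E
```

```text
time_s: 34.53
ee_pos: [516.4, 72.6, 64.6]
ee_rot: [-178.6, -0.3, 89.7]
force: [-0.1, -0.0, -0.6]
gripper_width: 17.8
turner tip [668.5  71.5  32.9] rpy [-0.1  1.3 -0.3] | tcp [513.9  71.4  34.8] shift cm [-0.25 -0.11 -2.98] rot [ 0.001 -0.006 -0.006] F [-0.1 -0.  -0.6] 34.5333
```

View pics/s37.png

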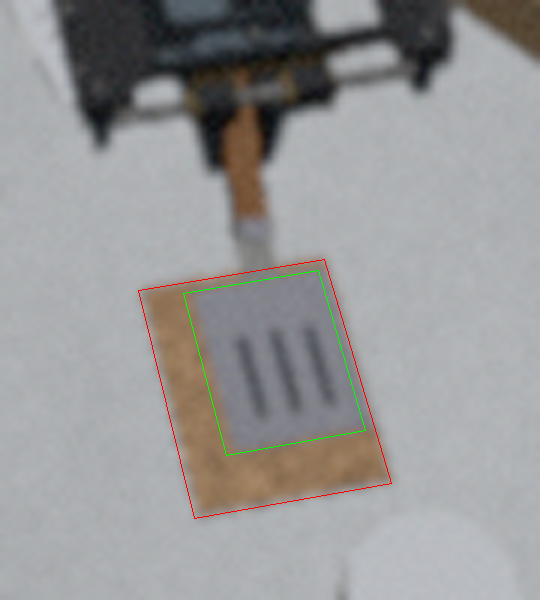

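```bash
python3 -m creep '-0.3 -0.3 -1 0 -0.005 0 1;0 0 -0.8 0 0 0 1;0 0 -0.3 0 0 0 1;0 0 0 0 0 0 1'; python3 -m creep '0 0 -0.2 0 0 0 1;0 0 0 0 0 0 1'; python3 -m creep '0 0 -0.2 0 0 0 1;0 0 0 0 0 0 1'; python3 - <<'E'
from h import *
tip=(621.2+45,69.4,4); tneed(tip,-0.7,1)
E
```

```text
time_s: 34.92
ee_pos: [516.9, 70.5, 47.3]
ee_rot: [-179.3, -0.4, 89.7]
force: [0.5, -0.6, -1.2]
gripper_width: 17.6
time_s: 35.08
ee_pos: [517.7, 70.8, 46.1]
ee_rot: [-179.4, -0.4, 89.8]
force: [-0.5, -0.3, -1.7]
gripper_width: 18.0
time_s: 35.25
ee_pos: [518.4, 70.9, 44.7]
ee_rot: [-179.5, -0.4, 89.8]
force: [-0.6, 0.1, -1.1]
gripper_width: 17.4
turner tip [671.   70.1  15.6] rpy [ 0.   0.4 -0.2] | tcp [513.9  71.4  34.8] shift cm [-0.45  0.05 -0.99] rot [-0.001  0.011 -0.008] F [-0.6  0.1 -1.1] 35.25
```

```bash
python3 -m creep '-0.4 0 -0.4 0 0.014 0 1;0 0 -0.2 0 0 0 1;0 0 0 0 0 0 1'; python3 -m creep '0 0 -0.2 0 0 0 1;0 0 0 0 0 0 1';python3 -m creep '0 0 -0.2 0 0 0 1;0 0 0 0 0 0 1'; python3 -m creep '0 0 -0.2 0 0 0 1;0 0 0 0 0 0 1'; python3 - <<'E'
from h import *
tip=(621.2+45,69.4,4); tneed(tip,-0.7,1)
E
```

```text
time_s: 35.5
ee_pos: [514.3, 71.0, 38.6]
ee_rot: [-178.7, -0.4, 89.7]
force: [-0.1, -0.2, -1.1]
gripper_width: 17.7
time_s: 35.67
ee_pos: [514.2, 71.0, 36.1]
ee_rot: [-178.7, -0.4, 89.7]
force: [0.2, -0.2, -0.9]
gripper_width: 17.7
time_s: 35.83
ee_pos: [514.1, 71.0, 33.8]
ee_rot: [-178.7, -0.4, 89.7]
force: [-1.4, -0.2, -1.6]
gripper_width: 18.0
time_s: 36.0
ee_pos: [514.4, 71.0, 31.8]
ee_rot: [-178.7, -0.4, 89.7]
force: [-0.2, -0.1, -1.5]
gripper_width: 17.6
turner tip [6.666e+02 7.020e+01 4.000e-01] rpy [ 0.   1.2 -0.2] | tcp [513.9  71.4  34.8] shift cm [-0.05  0.05  0.3 ] rot [-0.001 -0.004 -0.008] F [-0.2 -0.1 -1.5] 36.0
```

```bash
python3 -m creep '0 0 -0.15 0 0 0 1;0 0 0 0 0 0 1'; python3 -m creep '0 0 -0.15 0 0 0 1;0 0 0 0 0 0 1'; python3 - <<'E'
from h import *
tip=(621.2+45,69.4,4); tneed(tip,-0.7,1)
S=vision.grab_frame("scene")
o,B=turner(); P=[(o+B.apply(np.array(box(-45,45,-35,35,0))),(0,255,0)),(w((621.2,69.4,-.7),box(-65,65,-50,50,4)),(0,0,255))]
overlay(S,"s38",(320,170,410,270),6,P)
E
```

```text
time_s: 36.17
ee_pos: [514.6, 71.0, 31.3]
ee_rot: [-178.7, -0.4, 89.8]
force: [-0.5, 0.1, 0.6]
gripper_width: 18.2
time_s: 36.33
ee_pos: [514.6, 71.0, 31.4]
ee_rot: [-178.8, -0.5, 89.8]
force: [-0.3, -0.2, -0.3]
gripper_width: 17.8
turner tip [6.669e+02 7.020e+01 3.000e-01] rpy [ 0.1  1.1 -0.2] | tcp [513.9  71.4  34.8] shift cm [-0.07  0.04  0.34] rot [-0.001 -0.002 -0.008] F [-0.3 -0.2 -0.3] 36.3333
```

View pics/s38.png

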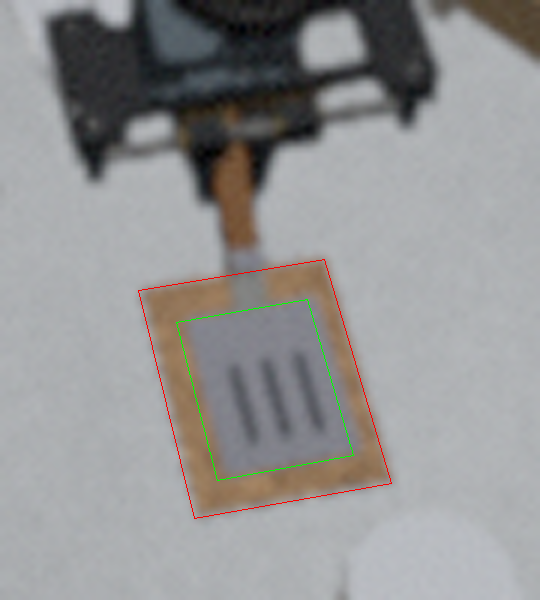

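```bash
python3 -m creep '0 0 0 0 0 0 0.4;0 0 0 0 0 0 0.2;0 0 0 0 0 0 0;0 0 0 0 0 0 -0.2;0 0 0 0 0 0 -0.2;0 0 1 0 0 0 -0.2;0 0 2 0 0 0 -0.2;0 0 3 0 0 0 -0.2;0 0 4 0 0 0 -0.2;0 0 4 0 0 0 -0.2;0 0 2 0 0 0 -0.2;0 0 0 0 0 0 -0.2'; python3 - <<'E'
from h import *
S=vision.grab_frame("scene");T=vision.grab_frame("top")
P=[(w((621.2,69.4,-.7),box(-65,65,-50,50,4)),(0,0,255))]
overlay(S,"s39",(320,170,410,270),6,P);overlay(T,"t39",(255,145,345,245),6,P)
E
```

```text
time_s: 37.38
ee_pos: [512.3, 70.8, 199.6]
ee_rot: [-178.6, -0.4, 89.7]
force: [-0.4, -0.7, -0.1]
gripper_width: 54.9
```

View pics/s39.png

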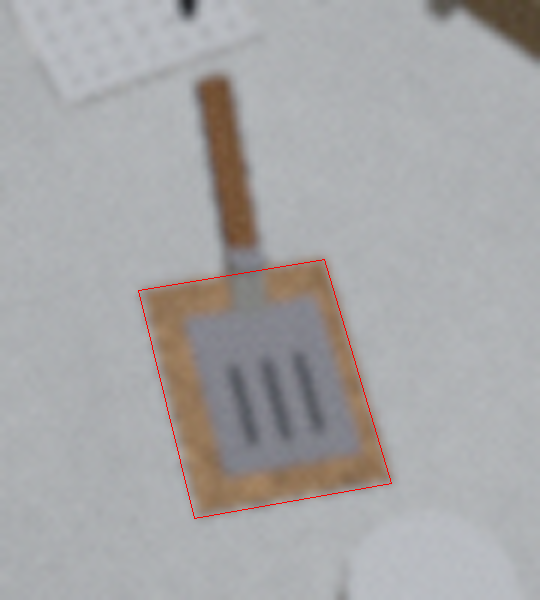

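View pics/t39.png

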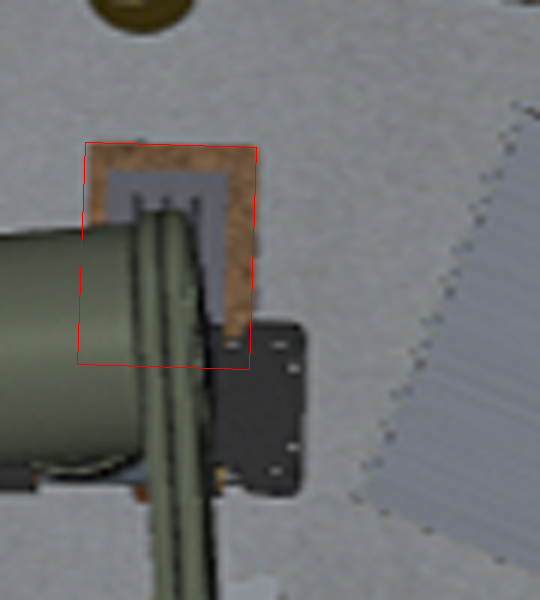

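```bash
python3 -m creep '-2.3 1.8 0 0 0 0.07 1;-2.3 2.1 0 0 0 0.07 1;-2.3 2.1 0 0 0 0.07 1;-2.3 2.1 0 0 0 0.07 1;-2.3 2.1 0 0 0 0.07 1;-2.3 2.1 0 0 0 0.07 1;-2.3 2.1 0 0 0 0.07 1;-2.3 2.1 0 0 0 0.07 1;0 0 0 0 0 0 1;0 0 0 0 0 0 1' 40; python3 - <<'E'
from h import *
need(unp(-385,0,95),(180,0,125.1))
E
```

```text
time_s: 38.32
ee_pos: [307.6, 234.7, 178.1]
ee_rot: [-176.2, -0.4, 123.2]
force: [1.1, -0.7, 0.4]
gripper_width: 0.6
shift cm [ 1.54  0.55 -8.31] rot [ 0.032 -0.058  0.033]
```

```bash
python3 -m creep '1 0.5 -1.5 0.032 -0.058 0.033 1;0.3 0 -2 0 0 0 1;0 0 -2 0 0 0 1;0 0 -2 0 0 0 1;0 0 0 0 0 0 1;0 0 0 0 0 0 1' 40; python3 - <<'E'
from h import *
need(unp(-385,0,95),(180,0,125.1)); print(loc(UN,monitor.state()['ee_pos']))
S=vision.grab_frame("scene");show(S,"s40",(340,60,500,220),5)
E
```

```text
time_s: 38.82
ee_pos: [321.5, 234.9, 96.0]
ee_rot: [-179.6, 0.1, 124.8]
force: [0.3, -0.2, -0.6]
gripper_width: 0.8
shift cm [ 0.15  0.53 -0.1 ] rot [ 0.005 -0.004  0.006]
[-389.28002735   -3.48277077]
```

View pics/s40.png

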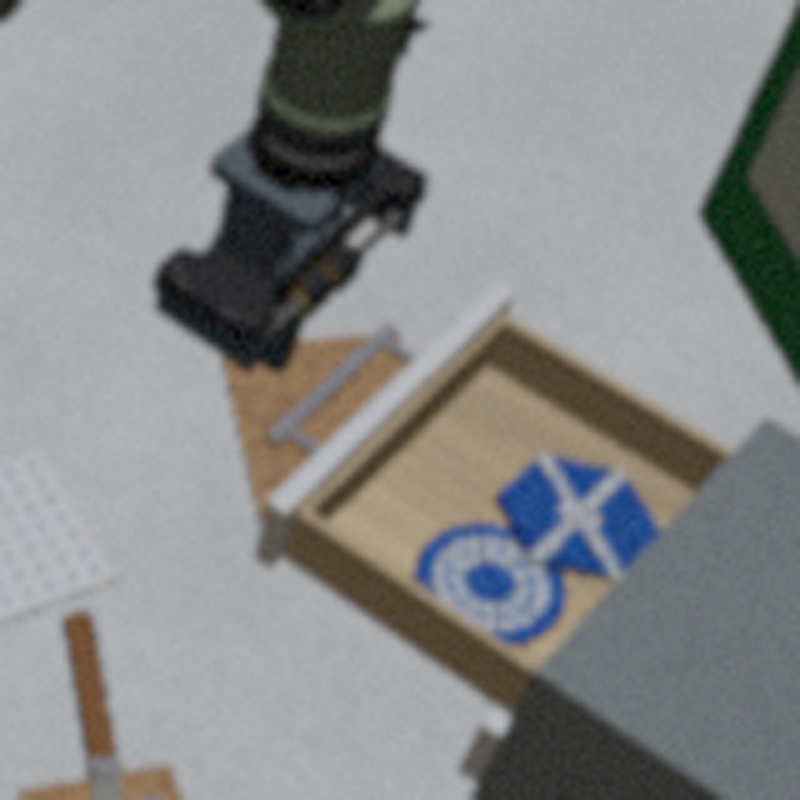

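```bash
python3 -m creep '1 0.7 0 0 0 0 1;1 0.7 0 0 0 0 1;1.2 0.85 0 0 0 0 1;1.5 1.05 0 0 0 0 1;1.6 1.12 0 0 0 0 1;1.6 1.12 0 0 0 0 1;1.6 1.12 0 0 0 0 1;1.6 1.12 0 0 0 0 1;1.4 1 0 0 0 0 1;1.2 0.85 0 0 0 0 1;0.8 0.55 0 0 0 0 1;0 0 0 0 0 0 1' 40; python3 - <<'E'
from h import *
need(unp(-186,0,95),(180,0,125.1)); print(loc(UN,monitor.state()['ee_pos']))
S=vision.grab_frame("scene");show(S,"s41",(340,60,500,220),5)
E
```

```text
time_s: 39.87
ee_pos: [481.3, 345.5, 101.2]
ee_rot: [-179.6, 0.1, 124.6]
force: [0.0, 0.7, 0.5]
gripper_width: 0.2
shift cm [ 0.45  0.92 -0.62] rot [ 0.005 -0.005  0.009]
[-194.95106192   -4.89965536]
```

View pics/s41.png

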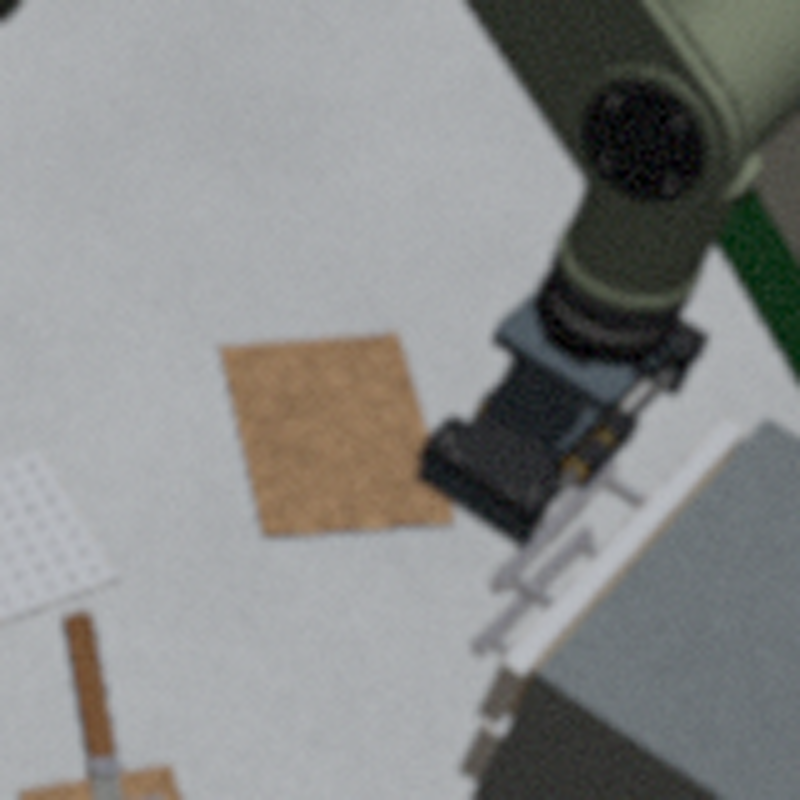

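```bash
python3 -m creep '0.4 0.28 -0.2 0 0 0 1;0.3 0.2 0 0 0 0 1;0 0 0 0 0 0 1'; python3 -m creep '0.3 0.2 0 0 0 0 1;0 0 0 0 0 0 1'; python3 -m creep '0.3 0.2 0 0 0 0 1';python3 -c "
from h import *
print(loc(UN,monitor.state()['ee_pos']))"
```

```text
time_s: 40.17
ee_pos: [487.8, 349.8, 99.8]
ee_rot: [-179.5, 0.1, 124.6]
force: [-0.0, -1.4, -0.2]
gripper_width: 0.3
time_s: 40.33
ee_pos: [487.5, 349.6, 99.9]
ee_rot: [-179.0, 0.1, 124.6]
force: [-0.7, 1.2, 0.1]
gripper_width: 0.3
time_s: 40.42
ee_pos: [488.0, 349.9, 99.9]
ee_rot: [-178.6, 0.1, 124.6]
force: [-9.2, -5.5, 5.5]
gripper_width: 0.2
[-186.89715338   -5.13820434]
```

```bash
python3 -m creep '0.2 0.14 0 0 0 0 1;-1 -0.7 0 0 0 0 1;-2 -1.4 0 0 0 0 1;-2 -1.4 1 0 0 0 1;-1 -0.7 3 0 0 0 1;0 0 4 0 0 0 1;-2 -2 4 0 0 0 1;-3 -3 2 0 0 0 1;-3 -3 0 0 0 0 1;-3 -3 0 0 0 0 1;0 0 0 0 0 0 1;0 0 0 0 0 0 1'; python3 - <<'E'
from h import *
S=vision.grab_frame("scene");T=vision.grab_frame("top")
u=UN
def P(d): return [(w(u,[(-165-d,-60,112),(-165-d,60,112)]),(0,0,255)),(w(u,box(-130-d,-115-d,-123,123,147)),(0,255,255))]
overlay(T,"t42",(100,100,250,250),5,P(0)); overlay(S,"s42",(400,90,540,230),5,P(0))
show(S,"s43",(150,60,600,400),1.7)
for c,f in(("scene",S),("top",T)):
    for n in("jar_tall","jar_short","pegboard","sorter","beaker","turner"):
        r=models.mark_of(c,n)[:1]; print(n,c,[(np.round(q["at"],1),round(q["confidence"],2),plane(f,q["at"],0)[:2].round()) for q in r])
E
```

```text
time_s: 41.42
ee_pos: [321.6, 200.9, 238.9]
ee_rot: [-179.5, 0.2, 124.6]
force: [0.9, 0.7, -0.2]
gripper_width: 0.3
jar_tall scene [(array([384.6, 282.8]), 0.56, array([782.,  91.]))]
jar_short scene [(array([239.3, 297. ]), 0.63, array([ 741., -318.]))]
pegboard scene [(array([340.5, 169.3]), 0.82, array([368.,  56.]))]
sorter scene [(array([156.4, 217. ]), 0.68, array([ 433., -554.]))]
beaker scene [(array([435.6, 262.1]), 0.81, array([752., 254.]))]
turner scene [(array([364.4, 234.1]), 0.67, array([622.,  74.]))]
jar_tall top [(array([278.8, 137.8]), 0.68, array([797.,  86.]))]
jar_short top [(array([389.8, 151.1]), 0.64, array([ 756., -307.]))]
pegboard top [(array([290.4, 258.8]), 0.56, array([373.,  37.]))]
sorter top [(array([459.7, 243. ]), 0.74, array([ 435., -551.]))]
beaker top [(array([229.7, 153.5]), 0.74, array([738., 258.]))]
turner top [(array([281.3, 188.3]), 0.83, array([617.,  73.]))]
```

View pics/t42.png

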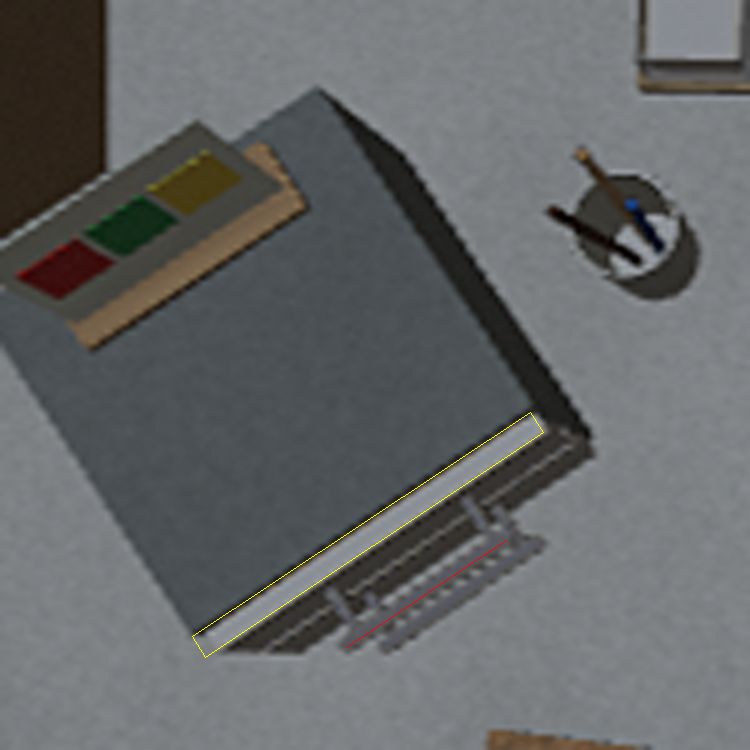

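View pics/s42.png

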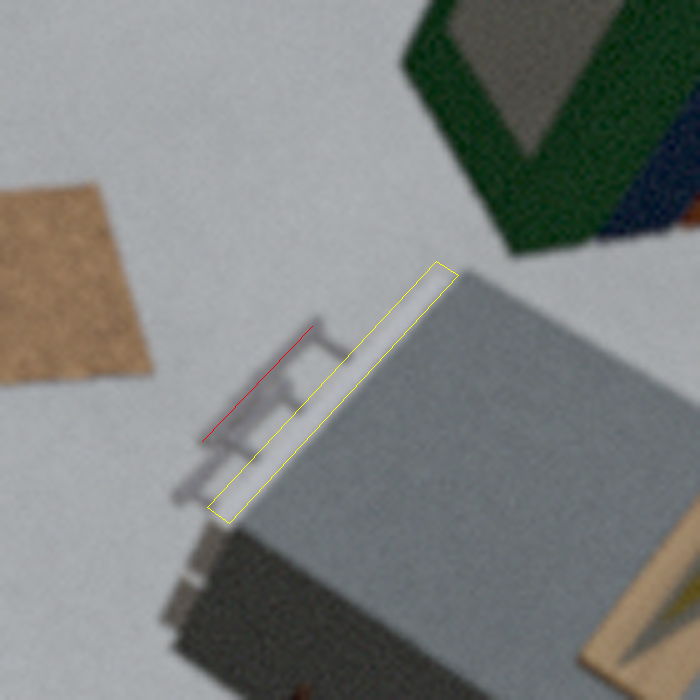

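View pics/s43.png

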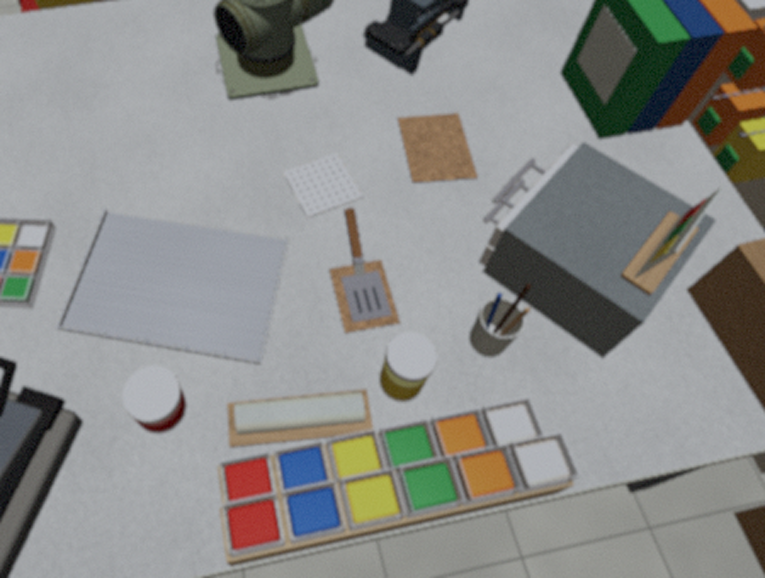

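```bash
python3 -c "
from workcell import job
print(job.job_done())"
```

```text
the job is handed in; nothing more can be done
None
```

I handed the job in at about 41 s with both bead pictures in the top drawer, the drawer shut and the turner back on its pad. The hand-in gives no verdict. Only two pictures were there, the round one and the hexagonal one.

**What I did**
- Pulled the top drawer out about 165 mm.
- Scooped each picture against the tray's back rim, carried it over and slid it off the tilted blade into the drawer.
- Stood the turner on the cork pad, then pushed the handle with closed fingers until the drawer hit its stop at about 11–12 N.

**Last checks**
- **Pictures:** both lay in the drawer before I shut it. The hexagonal one slightly overlapped the round one, and their exact heights were not measured.
- **Drawer:** in both camera views the front is tight against the unit with no gap. I judged this by overlay and by the stop.
- **Turner:** its blade lies flat, about 3 mm from the pad's centre.
- **Other objects:** the jars, pegboard, sorting tray and beaker read about where they started, within about 12 mm. That is roughly how far the detector readings scatter, so I can't confirm small shifts.
- **Robot:** the gripper was clear of everything.

**What went wrong along the way**
- My first grasp of the drawer handle missed and nudged the drawer in by about 10 mm; the second held.
- The turner slipped about 1.5° in the grip, which I allowed for.
- The hexagonal picture shifted sideways on the blade, so I corrected before letting it slide off.

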